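# Change the slicer's knife cartridges

## Task

Change the knife cartridges of the bread slicer: pull the keeper bar fully back by its black knob, take every worn (red) cartridge out of the holder and stand it on the black tray, and stand every fresh (blue) cartridge that is there in a bay of its own, upright and fully down. Then push the keeper fully closed again and swing the click wrench clockwise until the bolt is tight and the wrench trips, and let it go. Leave the mug, the scraper and the flour dredger where they are.

Things in the scene. Friction and masses are not known exactly. Their poses are not given: they have to be found in the camera images.
- holder: knife-cartridge holder of a bread slicer, fixed to the worktop: base plate 105 x 395 x 8 mm with four open-topped bays in a row, steel walls up to 40 mm height. Origin: under the middle of the row on the worktop; its x points to the back (away from the robot at yaw 0), y along the row of bays to the left, z up. Guide blocks 61 mm high stand at both ends.
- bay0 (a point): bay 0 (bays run from right, 0, to left, 3; 62 mm apart): this point is the centre of its floor, 8 mm above the worktop. The bay is 48 mm (holder x) by 52 mm (holder y) inside and 32 mm deep, so a cartridge foot has 2 mm of play on each side; a cartridge stands in it with its thin side along holder x. A bay may be empty or hold a worn cartridge at the start.
- bay1 (a point): centre of the floor of bay 1, like bay 0
- bay2 (a point): centre of the floor of bay 2, like bay 0
- bay3 (a point): centre of the floor of bay 3, like bay 0
- worn_0: worn knife cartridge with a RED neck, standing upright in bay 0 at the start (two or three of the four are present): 44 x 48 mm foot with a heavy dark sole, 50 mm high in all, with an 18 x 38 mm grip neck on top of it from 50 to 110 mm height (grip the neck across its 18 mm); 0.22 kg. Origin: centre of the underside; x across the thin side (44 and 18 mm), y along the wide side (48 and 38 mm), z up; the same turned half round.
- worn_1: worn knife cartridge with a RED neck, standing upright in bay 1 at the start (two or three of the four are present): same as worn_0
- worn_2: worn knife cartridge with a RED neck, standing upright in bay 2 at the start (two or three of the four are present): same as worn_0
- worn_3: worn knife cartridge with a RED neck, standing upright in bay 3 at the start (two or three of the four are present): same as worn_0
- fresh_0: fresh knife cartridge with a BLUE neck, standing upright on the worktop to the left of the holder at the start (two to four are present): the same shape and axes as worn_0, mass 0.17 to 0.29 kg
- fresh_1: fresh knife cartridge with a BLUE neck, standing upright on the worktop to the left of the holder at the start (two to four are present): the same shape and axes as worn_0, mass 0.17 to 0.29 kg
- fresh_2: fresh knife cartridge with a BLUE neck, standing upright on the worktop to the left of the holder at the start (two to four are present): the same shape and axes as worn_0, mass 0.17 to 0.29 kg
- fresh_3: fresh knife cartridge with a BLUE neck, standing upright on the worktop to the left of the holder at the start (two to four are present): the same shape and axes as worn_0, mass 0.17 to 0.29 kg
- keeper (a joint): keeper bar, a steel bar along the back of the row of bays that slides along holder x; 0 = closed (its front edge lies over the back shoulders of the cartridge feet, 4 mm above them, and stops them from being lifted), 0.03 m = slid fully to the back, open, bays free. Bar 62 to 70 mm above the worktop, its front edge 12 mm behind the centre line of the bays when closed and 42 mm when open; about 3 N of friction, stays where it is left.
- keeper_knob (a point): top centre of the keeper's black upright knob at the left end of the bar (moves with it): 20 mm along holder x, 26 mm along holder y, from 70 up to 113 mm height; pinch it from above across its 20 mm.
- bolt_axis (a point): centre of the clamp bolt's head at the right end of the holder, 85 mm above the worktop: the click wrench sits on it and turns about the vertical here.
- bolt (a joint): turn of the bolt and the wrench on it, rad, growing clockwise seen from above; at 0 the wrench handle would point along holder -y (right), at 1.0 the bolt is tight and stops. Starts slack at 0.3 to 0.55; about 0.12 N m friction, stays where it is left.
- click (a joint): breakaway joint of the wrench, 40 mm out from the bolt axis, rad, growing clockwise: 0 while unbroken; when the bolt is tight and about 0.9 N m (7 to 9 N at the grip) is exceeded the handle kinks (trips), up to 0.35 at most; it springs back to 0 when let go.
- wrench_grip (a point): centre of the red wrench grip, a level cylinder 24 mm thick and 90 mm long whose axis runs straight from the breakaway joint outward, 85 mm above the worktop; this point is 150 mm from the bolt axis and 110 mm from the breakaway joint. It can be pinched from above across its 24 mm or pushed from the side.
- tray: black slate tray, fixed, flat slab 172 x 302 x 12 mm lying on the worktop at the left. Origin: centre of its underside; x along the 172 mm, y along the 302 mm; its top is 12 mm above the worktop.
- mug: white mug, 62 x 88 x 50 mm, standing on the worktop at the left; bystander. Origin: centre of the underside.
- scraper: dough scraper with a green handle, 106 x 150 x 16 mm, lying on the worktop at the right; bystander. Origin: centre of the underside.
- dredger: flour dredger, 57 mm across, 106 mm high, standing on the worktop at the right; bystander. Origin: centre of the underside.

How it is judged:
On the way, in this order (a step that is already met when the one before it is completed fails the run):
1. the keeper bar is slid back open (value of joint keeper above 0.022 m), for 0.2 s.
2. all worn cartridges stand on the tray and all fresh ones stand in bays, let go (((horizontal distance between fresh_0 and bay0 below 0.006 m and z of fresh_0 in the frame of holder below 0.012 m and angle between fresh_0's own z axis and vertical below 0.08 rad) or (horizontal distance between fresh_0 and bay1 below 0.006 m and z of fresh_0 in the frame of holder below 0.012 m and angle between fresh_0's own z axis and vertical below 0.08 rad) or (horizontal distance between fresh_0 and bay2 below 0.006 m and z of fresh_0 in the frame of holder below 0.012 m and angle between fresh_0's own z axis and vertical below 0.08 rad) or (horizontal distance between fresh_0 and bay3 below 0.006 m and z of fresh_0 in the frame of holder below 0.012 m and angle between fresh_0's own z axis and vertical below 0.08 rad)) and ((horizontal distance between fresh_1 and bay0 below 0.006 m and z of fresh_1 in the frame of holder below 0.012 m and angle between fresh_1's own z axis and vertical below 0.08 rad) or (horizontal distance between fresh_1 and bay1 below 0.006 m and z of fresh_1 in the frame of holder below 0.012 m and angle between fresh_1's own z axis and vertical below 0.08 rad) or (horizontal distance between fresh_1 and bay2 below 0.006 m and z of fresh_1 in the frame of holder below 0.012 m and angle between fresh_1's own z axis and vertical below 0.08 rad) or (horizontal distance between fresh_1 and bay3 below 0.006 m and z of fresh_1 in the frame of holder below 0.012 m and angle between fresh_1's own z axis and vertical below 0.08 rad)) and ((horizontal distance between fresh_2 and bay0 below 0.006 m and z of fresh_2 in the frame of holder below 0.012 m and angle between fresh_2's own z axis and vertical below 0.08 rad) or (horizontal distance between fresh_2 and bay1 below 0.006 m and z of fresh_2 in the frame of holder below 0.012 m and angle between fresh_2's own z axis and vertical below 0.08 rad) or (horizontal distance between fresh_2 and bay2 below 0.006 m and z of fresh_2 in the frame of holder below 0.012 m and angle between fresh_2's own z axis and vertical below 0.08 rad) or (horizontal distance between fresh_2 and bay3 below 0.006 m and z of fresh_2 in the frame of holder below 0.012 m and angle between fresh_2's own z axis and vertical below 0.08 rad)) and ((horizontal distance between fresh_3 and bay0 below 0.006 m and z of fresh_3 in the frame of holder below 0.012 m and angle between fresh_3's own z axis and vertical below 0.08 rad) or (horizontal distance between fresh_3 and bay1 below 0.006 m and z of fresh_3 in the frame of holder below 0.012 m and angle between fresh_3's own z axis and vertical below 0.08 rad) or (horizontal distance between fresh_3 and bay2 below 0.006 m and z of fresh_3 in the frame of holder below 0.012 m and angle between fresh_3's own z axis and vertical below 0.08 rad) or (horizontal distance between fresh_3 and bay3 below 0.006 m and z of fresh_3 in the frame of holder below 0.012 m and angle between fresh_3's own z axis and vertical below 0.08 rad)) and x of worn_0 in the frame of tray between -0.09 and 0.09 m and y of worn_0 in the frame of tray between -0.155 and 0.155 m and z of each of worn_0, worn_1, worn_2, worn_3 in the frame of tray below 0.02 m and angle between each of worn_0, worn_1, worn_2, worn_3's own z axis and vertical below 0.1 rad and x of worn_1 in the frame of tray between -0.09 and 0.09 m and y of worn_1 in the frame of tray between -0.155 and 0.155 m and x of worn_2 in the frame of tray between -0.09 and 0.09 m and y of worn_2 in the frame of tray between -0.155 and 0.155 m and x of worn_3 in the frame of tray between -0.09 and 0.09 m and y of worn_3 in the frame of tray between -0.155 and 0.155 m and contact force between the fingers and worn_0 below 0.1 N and contact force between the fingers and worn_1 below 0.1 N and contact force between the fingers and worn_2 below 0.1 N and contact force between the fingers and worn_3 below 0.1 N and contact force between the fingers and fresh_0 below 0.1 N and contact force between the fingers and fresh_1 below 0.1 N and contact force between the fingers and fresh_2 below 0.1 N and contact force between the fingers and fresh_3 below 0.1 N), for 0.2 s.
3. the keeper bar is closed over the cartridges (value of joint keeper below 0.005 m and ((horizontal distance between fresh_0 and bay0 below 0.006 m and z of fresh_0 in the frame of holder below 0.012 m and angle between fresh_0's own z axis and vertical below 0.08 rad) or (horizontal distance between fresh_0 and bay1 below 0.006 m and z of fresh_0 in the frame of holder below 0.012 m and angle between fresh_0's own z axis and vertical below 0.08 rad) or (horizontal distance between fresh_0 and bay2 below 0.006 m and z of fresh_0 in the frame of holder below 0.012 m and angle between fresh_0's own z axis and vertical below 0.08 rad) or (horizontal distance between fresh_0 and bay3 below 0.006 m and z of fresh_0 in the frame of holder below 0.012 m and angle between fresh_0's own z axis and vertical below 0.08 rad)) and ((horizontal distance between fresh_1 and bay0 below 0.006 m and z of fresh_1 in the frame of holder below 0.012 m and angle between fresh_1's own z axis and vertical below 0.08 rad) or (horizontal distance between fresh_1 and bay1 below 0.006 m and z of fresh_1 in the frame of holder below 0.012 m and angle between fresh_1's own z axis and vertical below 0.08 rad) or (horizontal distance between fresh_1 and bay2 below 0.006 m and z of fresh_1 in the frame of holder below 0.012 m and angle between fresh_1's own z axis and vertical below 0.08 rad) or (horizontal distance between fresh_1 and bay3 below 0.006 m and z of fresh_1 in the frame of holder below 0.012 m and angle between fresh_1's own z axis and vertical below 0.08 rad)) and ((horizontal distance between fresh_2 and bay0 below 0.006 m and z of fresh_2 in the frame of holder below 0.012 m and angle between fresh_2's own z axis and vertical below 0.08 rad) or (horizontal distance between fresh_2 and bay1 below 0.006 m and z of fresh_2 in the frame of holder below 0.012 m and angle between fresh_2's own z axis and vertical below 0.08 rad) or (horizontal distance between fresh_2 and bay2 below 0.006 m and z of fresh_2 in the frame of holder below 0.012 m and angle between fresh_2's own z axis and vertical below 0.08 rad) or (horizontal distance between fresh_2 and bay3 below 0.006 m and z of fresh_2 in the frame of holder below 0.012 m and angle between fresh_2's own z axis and vertical below 0.08 rad)) and ((horizontal distance between fresh_3 and bay0 below 0.006 m and z of fresh_3 in the frame of holder below 0.012 m and angle between fresh_3's own z axis and vertical below 0.08 rad) or (horizontal distance between fresh_3 and bay1 below 0.006 m and z of fresh_3 in the frame of holder below 0.012 m and angle between fresh_3's own z axis and vertical below 0.08 rad) or (horizontal distance between fresh_3 and bay2 below 0.006 m and z of fresh_3 in the frame of holder below 0.012 m and angle between fresh_3's own z axis and vertical below 0.08 rad) or (horizontal distance between fresh_3 and bay3 below 0.006 m and z of fresh_3 in the frame of holder below 0.012 m and angle between fresh_3's own z axis and vertical below 0.08 rad))), for 0.2 s.
4. with the keeper closed, the bolt is tight and the wrench trips (value of joint keeper below 0.005 m and value of joint bolt above 0.95 rad and value of joint click above 0.1 rad), for 0.1 s.
At the end, for the whole second after the job is handed in: every fresh cartridge present is fully down in its own bay (6 mm of bay centre, 4 mm of floor, 0.08 rad upright); every worn one upright (0.1 rad) on the tray; keeper closed to 5 mm; bolt at 0.93 rad or more; wrench tripped, let go, sprung back; all at rest (all of step 3 and x of worn_0 in the frame of tray between -0.09 and 0.09 m and y of worn_0 in the frame of tray between -0.155 and 0.155 m and z of each of worn_0, worn_1, worn_2, worn_3 in the frame of tray below 0.02 m and angle between each of worn_0, worn_1, worn_2, worn_3's own z axis and vertical below 0.1 rad and x of worn_1 in the frame of tray between -0.09 and 0.09 m and y of worn_1 in the frame of tray between -0.155 and 0.155 m and x of worn_2 in the frame of tray between -0.09 and 0.09 m and y of worn_2 in the frame of tray between -0.155 and 0.155 m and x of worn_3 in the frame of tray between -0.09 and 0.09 m and y of worn_3 in the frame of tray between -0.155 and 0.155 m and linear speed of each of worn_0, worn_1, worn_2, worn_3, fresh_0, fresh_1, fresh_2, fresh_3 below 0.02 m/s and value of joint bolt above 0.93 rad and value of joint click below 0.06 rad); the robot touches nothing.
It fails at once if the mug is moved more than 40 mm (distance of mug from where it was at the start of the episode above 0.04 m).
It fails at once if the scraper is moved more than 40 mm (distance of scraper from where it was at the start of the episode above 0.04 m).
It fails at once if the dredger is moved more than 40 mm (distance of dredger from where it was at the start of the episode above 0.04 m).
Of worn_0, worn_1, worn_2, worn_3 only 2 to 3 are there at a start; the rules pass over those that are not, and their reading is None.
Of fresh_0, fresh_1, fresh_2, fresh_3 only 2 to 4 are there at a start; the rules pass over those that are not, and their reading is None.
At some moment in a run one of fresh_0, fresh_1, fresh_2, fresh_3 may be knocked a few centimetres aside while the robot is not near it.
It also fails if it takes over 210 s, if anything falls off the work surface, if the arm or the gripper's body presses on something with over 40 N, if the wrist force passes 120 N, or if a joint passes its speed limit or range.

## Robot

A 6-joint arm with a two-finger parallel gripper is mounted at the origin on a cart in front of the work surface, level with it; the furniture and walls round the work are solid. World frame = base frame: x ahead of the robot, y to its left, z up, the work surface at z = 0. Lengths are in m, angles in rad, forces in N, time in s.
With the tool pointing down it reaches from about 0.35 to 0.925 m from the base axis. Payload 6.4 kg.
Tool frame: the origin (TCP) lies midway between the tips of the shut fingers; the grasp point (between the pads) lies 19 mm behind it; z points along the fingers, y is the direction in which the jaws open and shut (so a half turn about z gives the same grasp; the last joint's range is limited). The gripper opens to 94 mm and grips with 3 to 60 N. Pads are 16 mm wide; open, the fingers measure 119 mm over their backs; the gripper's body (75 mm by 177 mm) begins 78 mm behind the grasp point.
Start: joints at [-1.413, 0.245, 1.558, -0, 1.339, -0.174], TCP at [0.212, -0.615, 0.205] pointing down, gripper open.
Joint ranges: [-3.13, 3.13], [-1.02, 2.26], [0.13, 2.54], [-0.95, 4.09], [0.21, 2.88], [-2.74, 2.74]. Speed limits (rad/s): [2.57, 2.57, 3.14, 3.14, 3.14, 3.14].

## Interface

Orientations are given as a unit quaternion [w, x, y, z].
In Python, from cell import env, eyes gives the robot as it stands. The module is installed in compiled form; this text tells all that it offers.
- The arm moves only by the tool jog_arm, never from a script. Its argument "deltas" is a list of rows, each an object of numbers: "gripper": the opening, from 0 (shut) to 1 (fully open); "tx", "ty", "tz": the shift along the world's x, y, z in mm; "turn": the turn about the world's z in degrees. In form: [{"gripper": .., "tx": .., "ty": .., "tz": .., "turn": ..}, ...]. A call has exactly 5 rows; each row shifts and turns the pose as measured when the row begins; what a row does not reach is not made up. A row lasts 1/10 s, in which the tool goes at most 50 mm and 8.59 degrees, less where a joint would pass 70% of its speed; a pose out of reach is approached as far as the arm can. A call is refused whole if a number of a shift passes 50 or a number of a turn 8.59, either way. A call with a gripper value outside its range is refused whole. The fingers move at their own pace and stop on an object; "force" is the grip in N (left out, the last holds). Time passes only in rows, so rows that do not move let the fingers close, or fill a call up. It gives the time, the measured TCP pose, the force and the opening at its end, in the units of the state.
- env.observe(): the state, without advancing time (a new reading comes with each control period).
- eyes.snapshot(name): name is "scene" or "top"; returns the picture (480x640x3 uint8, red, green, blue); there is no depth.
- eyes.camera_params(name): a dict with "intrinsics" (3x3 intrinsics, pixels), "k1" (the pictures are not rectified: a ray, as slopes to the right and down, at radius r is drawn at 1 + k1 r^2 times it, then the intrinsics apply), "R" (3x3) and "t" (3): a world point X has camera coordinates R X + t. Camera axes: x right, y down, z forward; pixel columns grow to the right and rows downward; lengths in m; the calibration is good to about 2 mm. A picture is of the moment at which its call begins. camera_params takes no time and is no camera call.
- env.job_done(): hands the job in, once; it reports no verdict.
The state is a dict: "time_s": time; "joint_positions": joint angles; "dq": joint speeds; "joint_efforts": joint torques, N m; "tcp_pos": TCP position; "orientation": TCP orientation; "contact_force": force on the tool from outside, world axes, zero at the start; "moment": the same for the moment, N m; "finger_gap": opening from 0.0 (shut) to 1.0 (fully open).
Only numpy, scipy, OpenCV 4.12 (cv2) and the standard library are available. Lean on these libraries where they do the work, as an engineer would, in place of code of your own. Each camera call takes 0.05 s, during which the arm holds its last target. There are 200 camera calls.

## Working session

There is one attempt and no reset: what is moved stays moved. The work goes in short steps, Python scripts to look and compute and a tool call to move; the robot and the scene stay as the last step left them, time stands still between calls to the robot, and variables do not carry over. Pictures are saved under pics/ and viewed, about 12 in all and at most 16, crops included, and the job is handed in when it is done.

Besides the shell and the picture viewer there is one more tool, called as a command line: name --argument value ..., lists and objects as JSON in quotes. jog_arm: Moves the arm, as the interface text tells. Its arguments: {"type":"object","properties":{"deltas":{"type":"array","items":{"type":"object","properties":{"gripper":{"type":"number"},"tx":{"type":"number"},"ty":{"type":"number"},"tz":{"type":"number"},"turn":{"type":"number"}}}},"force":{"type":"number"}},"required":["deltas"]}

```bash
mkdir -p pics
cat > h.py <<'E'
import numpy as np, cv2
from cell import env, eyes
def shot(n,f=None):
    im=eyes.snapshot(n)
    if f: cv2.imwrite('pics/'+f,im[:,:,::-1])
    return im
def ray(n,uv):
    p=eyes.camera_params(n);K=np.array(p['intrinsics']);R=np.array(p['R']);t=np.array(p['t'])
    d=cv2.undistortPoints(np.array([[uv]],float),K,np.array([p['k1'],0,0,0.]))[0,0]
    # k1 multiplies undistorted slopes: the OpenCV radial model
    return -R.T@t, R.T@np.array([d[0],d[1],1.])
def onz(n,uv,z):
    c,d=ray(n,uv); return c+d*(z-c[2])/d[2]
def proj(n,X):
    p=eyes.camera_params(n)
    return cv2.projectPoints(np.array(X,float).reshape(-1,3),cv2.Rodrigues(np.array(p['R']))[0],np.array(p['t'],float),np.array(p['intrinsics'],float),np.array([p['k1'],0,0,0.]))[0][:,0]
E
python3 - <<'E'
from h import *
a=shot('top','top0.png');b=shot('scene','sc0.png')
for n in('top','scene'):
    p=eyes.camera_params(n);print(n,p['intrinsics'],p['k1'],np.round(-np.array(p['R']).T@np.array(p['t']),3),np.round(p['R'],2).tolist())
print(env.observe())
E
```

```text
top [[601.88261493   0.         322.36345529]
 [  0.         601.88261493 234.80075485]
 [  0.           0.           1.        ]] -0.20993154582701426 [4.460e-01 1.000e-03 1.599e+00] [[-0.01, -1.0, -0.0], [-1.0, 0.01, -0.08], [0.08, -0.0, -1.0]]
scene [[528.53411839   0.         324.57142065]
 [  0.         528.53411839 238.8421539 ]
 [  0.           0.           1.        ]] -0.09480446093943805 [0.043 1.007 0.774] [[-0.91, -0.42, -0.01], [-0.21, 0.48, -0.85], [0.36, -0.77, -0.52]]
{'time_s': 0.1, 'joint_positions': array([-1.41309473e+00,  2.45725186e-01,  1.55886466e+00, -2.74285423e-05,
        1.33870282e+00, -1.74094987e-01]), 'dq': array([ 0.00096638, -0.00154876, -0.00346582, -0.0002194 ,  0.00062547,
        0.00025929]), 'joint_efforts': array([ 7.22605291e-04, -4.16911554e+01, -3.15527487e+01,  6.87163230e-02,
        3.09443171e-02, -5.12582130e-05]), 'tcp_pos': array([ 0.21164897, -0.6140136 ,  0.20448249]), 'orientation': array([-8.50089491e-04,  9.86269532e-01,  1.65141420e-01, -6.37623277e-06]), 'contact_force': array([0.37566916, 0.09450424, 1.08580029]), 'moment': array([-0.03938159, -0.03657518, -0.02361998]), 'finger_gap': 0.995684454407176}
```

View pics/top0.png

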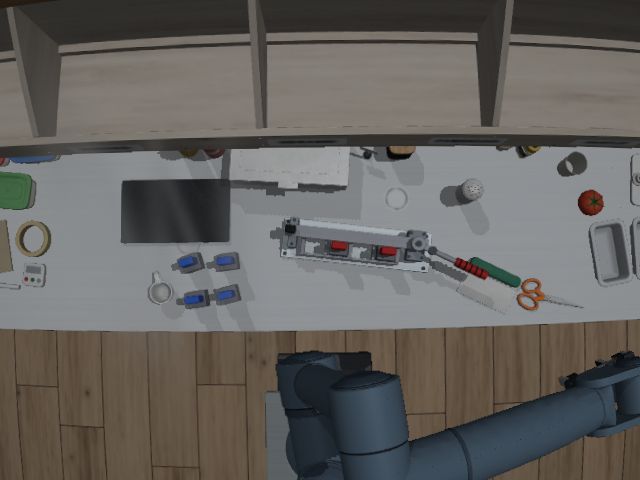

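View pics/sc0.png

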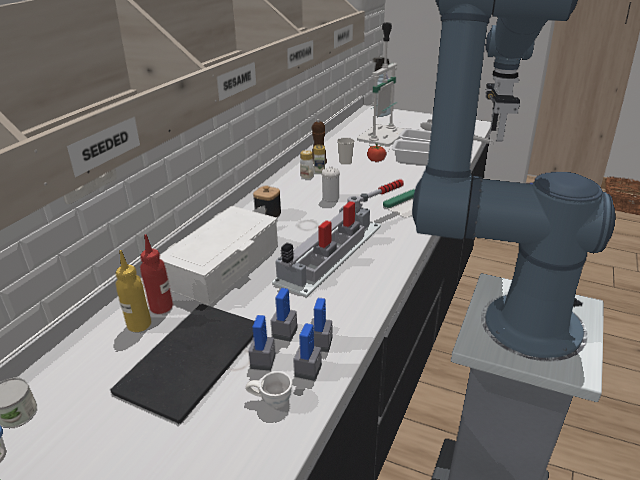

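Run:
```python
from h import *
a=cv2.imread('pics/top0.png')
cv2.imwrite('pics/c1.png',cv2.resize(a[205:315,265:465],None,fx=4,fy=4,interpolation=cv2.INTER_CUBIC))
cv2.imwrite('pics/c2.png',cv2.resize(a[170:320,110:265],None,fx=4,fy=4,interpolation=cv2.INTER_CUBIC))
for n,f in(('top','top0'),('scene','sc0')):
    im=cv2.imread(f'pics/{f}.png');h=cv2.cvtColor(im,cv2.COLOR_BGR2HSV)
    for c,m in(('blue',cv2.inRange(h,(110,120,50),(128,255,255))),('red',cv2.inRange(h,(0,150,60),(6,255,255))|cv2.inRange(h,(174,150,60),(180,255,255)))):
        k,l,s,ce=cv2.connectedComponentsWithStats(m)
        for i in range(1,k):
            if s[i,4]>25:
                o=cv2.minAreaRect(np.argwhere(l==i)[:,::-1].astype(np.float32))
                print(n,c,s[i],ce[i].round(1),np.round(o[0],1),np.round(o[1],1),round(o[2],1), onz(n,ce[i],.11).round(3) if n=='top' else '')
```

```text
top blue [178 257  16  10 120] [185.8 261.8] [185.8 262.1] [ 8.5 15. ] 74.1 [0.496 0.342 0.11 ]
top blue [217 257  14   8  98] [223.3 260.3] [223.5 260.5] [ 7. 13.] 90.0 [0.499 0.247 0.11 ]
top blue [217 290  16  10 105] [224.4 294.7] [224.5 294.5] [ 7.  14.8] 76.0 [0.413 0.244 0.11 ]
top blue [184 295  20   9 131] [193.4 299.2] [193.5 299.1] [ 7.2 18.7] 80.5 [0.403 0.323 0.11 ]
top red [579 190  23  25 262] [588.8 202.8] [589.6 202.9] [24.6 17.2] 64.8 [ 0.633 -0.697  0.11 ]
top red [595 192   6   7  28] [597.  195.1] [597.5 195. ] [6. 5.] 90.0 [ 0.654 -0.722  0.11 ]
top red [332 241  15   9 112] [339. 245.] [339.  245.1] [14.6  7.4] 6.3 [ 0.533 -0.042  0.11 ]
top red [381 247  16   8 110] [388.2 250.5] [388.5 250.5] [15.  7.] 0.0 [ 0.518 -0.164  0.11 ]
top red [455 258   6   8  31] [457.5 261.6] [457.5 261.9] [3.9 7.6] 21.8 [ 0.487 -0.338  0.11 ]
top red [460 260   6   9  35] [462.5 264.2] [462.6 264.3] [4.3 8. ] 21.8 [ 0.481 -0.35   0.11 ]
top red [465 262  23  17 155] [476.3 270.5] [476.3 270.9] [22.8  8.5] 26.6 [ 0.464 -0.385  0.11 ]
scene blue [276 288  14  33 365] [282.4 304. ] [282.5 304. ] [32.1 12.8] 86.4 
scene blue [314 298  12  34 348] [319.4 314.7] [319.5 314.5] [33. 11.] 90.0 
scene blue [252 315  15  35 396] [259.4 332.2] [259.1 332.1] [34.2 13.4] 85.2 
scene blue [300 324  14  36 420] [306.6 341.1] [306.5 341.5] [35. 13.] 90.0 
scene red [367 147  19  15 205] [375.8 154. ] [376. 154.] [14. 18.] 90.0 
scene red [380 180  23  14 114] [391.  185.9] [391.1 186. ] [ 6.6 24. ] 66.8 
scene red [343 202  12  25 239] [348.8 213.6] [348.9 214. ] [10.8 24.3] 3.8 
scene red [319 221  12  27 275] [324.5 233.9] [324.5 234. ] [26. 11.] 90.0 
scene red [ 141  235   31   79 1136] [154.2 279.6] [153.5 273.6] [79.1 23.5] 76.0
```

View pics/c1.png

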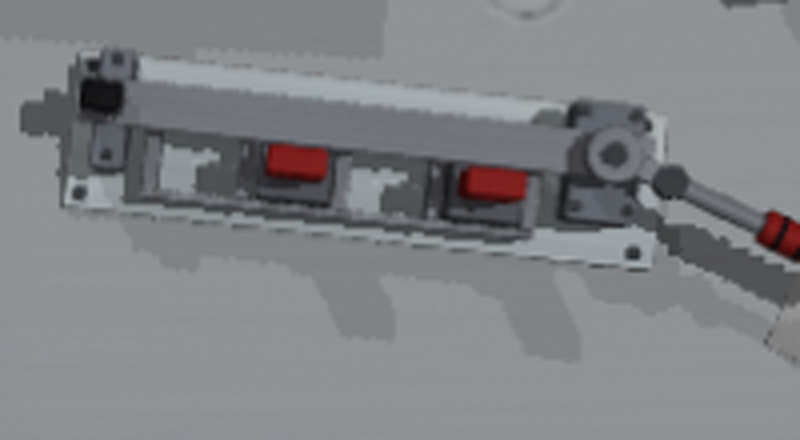

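View pics/c2.png

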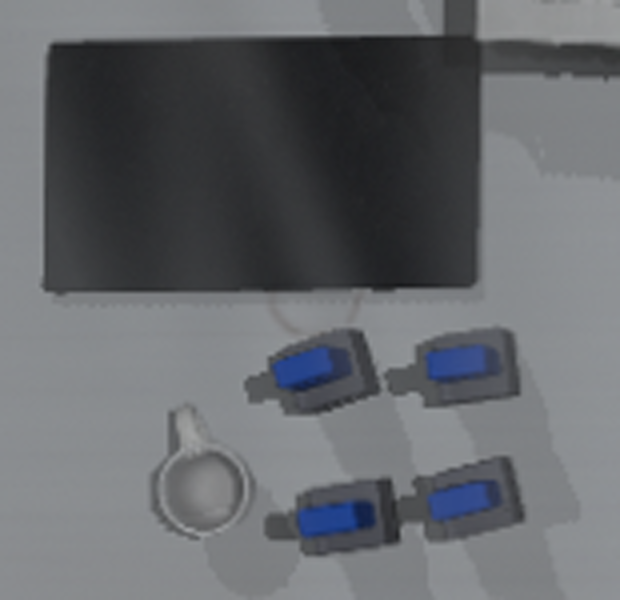

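```bash
cat >> h.py <<'E'
def rigid(L,W):
    L=np.array(L,float);W=np.array(W,float)[:,:2];l=L-L.mean(0);w=W-W.mean(0)
    U,S,V=np.linalg.svd(l.T@w);D=np.diag([1,np.linalg.det(U@V)]);R=(U@D@V).T
    t=W.mean(0)-R@L.mean(0);return t,np.arctan2(R[1,0],R[0,0]),np.linalg.norm(W-(L@R.T+t),axis=1)
E
python3 - <<'E'
from h import *
g=lambda p,o:np.array(p)/4+np.array(o)-.375
o1=(265,205);o2=(110,170)
W=[onz('top',g(p,o1),.008) for p in((62,208),(652,268),(662,118),(80,52))]
t,y,e=rigid([(-.0525,.1975),(-.0525,-.1975),(.0525,-.1975),(.0525,.1975)],W)
print('holder',t.round(4),np.degrees(y).round(2),e.round(4))
R=np.array([[np.cos(y),-np.sin(y)],[np.sin(y),np.cos(y)]])
for i in range(4):
    b=t+R@[0,-.093+.062*i];print('bay',i,b.round(4),proj('top',[*b,.118]).round(1))
for n,p,z in(('knob',(101,92),.113),('bolt',(613,153),.09),('brk',(669,181),.085)): 
    X=onz('top',g(p,o1),z);print(n,X.round(4),(R.T@(X[:2]-t)).round(4))
W=[onz('top',g(p,o2),.012) for p in((45,290),(475,285),(478,40),(50,45))]
t2,y2,e2=rigid([(-.086,.151),(-.086,-.151),(.086,-.151),(.086,.151)],W);print('tray',t2.round(4),np.degrees(y2).round(2),e2.round(4))
for n,p in zip('ABCD',((306,368),(460,363),(461,502),(330,519))): print(n,onz('top',g(p,o2),.11).round(4))
# scene check: rays at neck centre
for n,u in zip('BCAD',((282.4,304),(319.4,314.7),(259.4,332.2),(306.6,341.1))): print(n,onz('scene',u,.08).round(3))
for n,u in (('w0',(348.8,213.6)),('w2',(324.5,233.9))): print(n,onz('scene',u,.088).round(3))
E
```

```text
holder [ 0.5385 -0.0892] -6.9 [0.0014 0.0022 0.0039 0.0017]
bay 0 [ 0.5273 -0.1815] [[395.7 246.4]]
bay 1 [ 0.5347 -0.12  ] [[370.8 243.7]]
bay 2 [ 0.5422 -0.0584] [[345.9 241. ]]
bay 3 [0.5496 0.0031] [[320.9 238.4]]
knob [0.5777 0.0796 0.113 ] [0.0187 0.1723]
bolt [ 0.5368 -0.2415  0.09  ] [ 0.0166 -0.1514]
brk [ 0.5188 -0.2778  0.085 ] [ 0.0031 -0.1896]
tray [0.6369 0.3964] -0.38 [0.0036 0.0048 0.0043 0.0031]
A [0.4964 0.3408 0.11  ]
B [0.4985 0.2432 0.11  ]
C [0.4122 0.2431 0.11  ]
D [0.4021 0.3259 0.11  ]
B [0.498 0.248 0.08 ]
C [0.412 0.249 0.08 ]
A [0.497 0.346 0.08 ]
D [0.401 0.331 0.08 ]
w0 [ 0.517 -0.161  0.088]
w2 [ 0.532 -0.037  0.088]
```

jog_arm --deltas '[{"tx":20,"ty":38,"tz":5,"turn":8,"gripper":0.6},{"tx":20,"ty":38,"turn":8,"gripper":0.6},{"tx":20,"ty":38,"turn":8,"gripper":0.6},{"tx":20,"ty":38,"turn":8,"gripper":0.6},{"tx":20,"ty":38,"turn":8,"gripper":0.6}]'

```text
invalid input
```

jog_arm --deltas '[{"tx":20,"ty":38,"turn":8,"gripper":0.6},{"tx":20,"ty":38,"turn":8,"gripper":0.6},{"tx":20,"ty":38,"turn":8,"gripper":0.6},{"tx":20,"ty":38,"gripper":0.6},{"tx":20,"ty":38,"gripper":0.6}]'

```text
invalid input
```

jog_arm --deltas '[{"tx":20,"ty":38,"gripper":0.6},{"tx":20,"ty":38,"gripper":0.6},{"tx":20,"ty":38,"gripper":0.6},{"tx":20,"ty":38,"gripper":0.6},{"gripper":0.6}]'

```text
invalid input
```

jog_arm --deltas '[{"gripper":0.6,"tx":20,"ty":38,"tz":5,"turn":8},{"gripper":0.6,"tx":20,"ty":38,"tz":0,"turn":8},{"gripper":0.6,"tx":20,"ty":38,"tz":0,"turn":8},{"gripper":0.6,"tx":20,"ty":38,"tz":0,"turn":8},{"gripper":0.6,"tx":20,"ty":38,"tz":0,"turn":8}]' --force 30

```text
time_s: 0.6
tcp_pos: [0.3106, -0.4199, 0.2058]
orientation: [-0.003, 0.866, 0.501, -0.0]
contact_force: [0.7, 0.1, 1.1]
finger_gap: 0.619
```

jog_arm --deltas '[{"gripper":0.6,"tx":22,"ty":42,"tz":0,"turn":8},{"gripper":0.6,"tx":22,"ty":42,"tz":0,"turn":8},{"gripper":0.6,"tx":22,"ty":42,"tz":0,"turn":7},{"gripper":0.6,"tx":22,"ty":42,"tz":0,"turn":0},{"gripper":0.6,"tx":22,"ty":42,"tz":0,"turn":0}]'

```text
time_s: 1.1
tcp_pos: [0.4221, -0.2002, 0.2041]
orientation: [-0.004, 0.743, 0.669, -0.001]
contact_force: [0.3, -1.1, -1.1]
finger_gap: 0.604
```

jog_arm --deltas '[{"gripper":0.6,"tx":22,"ty":42,"tz":0,"turn":0},{"gripper":0.6,"tx":22,"ty":42,"tz":0,"turn":0},{"gripper":0.6,"tx":22,"ty":42,"tz":0,"turn":0},{"gripper":0.6,"tx":22,"ty":42,"tz":0,"turn":0},{"gripper":0.6,"tx":22,"ty":42,"tz":0,"turn":0}]'

```text
time_s: 1.6
tcp_pos: [0.5337, 0.0203, 0.2032]
orientation: [-0.004, 0.743, 0.669, -0.001]
contact_force: [0.3, 0.1, 0.3]
finger_gap: 0.598
```

jog_arm --deltas '[{"gripper":0.6,"tx":22,"ty":40,"tz":0,"turn":0},{"gripper":0.6,"tx":20,"ty":40,"tz":0,"turn":0},{"gripper":0.6,"tx":0,"ty":0,"tz":0,"turn":0},{"gripper":0.6,"tx":0,"ty":0,"tz":0,"turn":0},{"gripper":0.6,"tx":0,"ty":0,"tz":0,"turn":0}]'

```text
time_s: 2.1
tcp_pos: [0.5764, 0.1091, 0.2006]
orientation: [-0.005, 0.74, 0.672, -0.002]
contact_force: [0.0, -0.9, -0.0]
finger_gap: 0.599
```

jog_arm --deltas '[{"gripper":0.6,"tx":1,"ty":-28,"tz":0,"turn":-1.5},{"gripper":0.6,"tx":0,"ty":0,"tz":-30,"turn":0},{"gripper":0.6,"tx":0,"ty":0,"tz":-40,"turn":0},{"gripper":0.6,"tx":0,"ty":0,"tz":-30,"turn":0},{"gripper":0.6,"tx":0,"ty":0,"tz":-10,"turn":0}]'

```text
time_s: 2.6
tcp_pos: [0.5773, 0.0731, 0.0911]
orientation: [-0.002, 0.752, 0.659, 0.0]
contact_force: [-0.3, -0.6, 0.2]
finger_gap: 0.6
```

jog_arm --deltas '[{"gripper":0.1,"tx":0,"ty":0,"tz":0,"turn":0},{"gripper":0.1,"tx":0,"ty":0,"tz":0,"turn":0},{"gripper":0.1,"tx":0,"ty":0,"tz":0,"turn":0},{"gripper":0.1,"tx":0,"ty":0,"tz":0,"turn":0},{"gripper":0.1,"tx":0,"ty":0,"tz":0,"turn":0}]'

```text
time_s: 3.1
tcp_pos: [0.5781, 0.0711, 0.0947]
orientation: [-0.001, 0.753, 0.658, 0.001]
contact_force: [-2.5, 0.1, -3.3]
finger_gap: 0.213
```

Run:
```python
from h import *
a=shot('top','top1.png');b=shot('scene','sc1.png')
cv2.imwrite('pics/m1.png',np.hstack([cv2.resize(a[190:300,250:450],(400,220))[:,:,::-1],cv2.resize(b[200:310,250:450],(400,220))[:,:,::-1]]))
s=env.observe();print(s['tcp_pos'],s['contact_force'],s['finger_gap'])
```

```text
[0.57824216 0.07106541 0.0947172 ] [-2.84078636  0.02281011  1.34673188] 0.2125178296407221
```

View pics/m1.png

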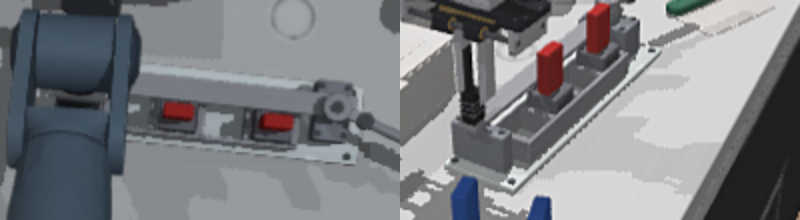

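jog_arm --deltas '[{"gripper":0.1,"tx":7,"ty":-0.9,"tz":0,"turn":0},{"gripper":0.1,"tx":7,"ty":-0.9,"tz":0,"turn":0},{"gripper":0.1,"tx":7,"ty":-0.9,"tz":0,"turn":0},{"gripper":0.1,"tx":7,"ty":-0.9,"tz":0,"turn":0},{"gripper":0.1,"tx":4,"ty":-0.5,"tz":0,"turn":0}]'

```text
time_s: 3.7
tcp_pos: [0.6041, 0.0679, 0.0944]
orientation: [-0.01, 0.752, 0.658, -0.008]
contact_force: [-24.8, 0.7, 17.4]
finger_gap: 0.208
```

jog_arm --deltas '[{"gripper":0.1,"tx":2,"ty":-0.2,"tz":0,"turn":0},{"gripper":0.1,"tx":2,"ty":-0.2,"tz":0,"turn":0},{"gripper":0.1,"tx":0,"ty":0,"tz":0,"turn":0},{"gripper":0.1,"tx":0,"ty":0,"tz":0,"turn":0},{"gripper":0.1,"tx":0,"ty":0,"tz":0,"turn":0}]'

```text
time_s: 4.2
tcp_pos: [0.6038, 0.0679, 0.0944]
orientation: [-0.016, 0.752, 0.659, -0.016]
contact_force: [-6.7, 0.1, 3.0]
finger_gap: 0.216
```

jog_arm --deltas '[{"gripper":0.55,"tx":0,"ty":0,"tz":0,"turn":0},{"gripper":0.55,"tx":0,"ty":0,"tz":0,"turn":0},{"gripper":0.55,"tx":0,"ty":0,"tz":0,"turn":0},{"gripper":0.55,"tx":0,"ty":0,"tz":30,"turn":0},{"gripper":0.55,"tx":0,"ty":0,"tz":50,"turn":0}]'

```text
time_s: 4.7
tcp_pos: [0.6027, 0.0679, 0.1689]
orientation: [-0.02, 0.752, 0.659, -0.018]
contact_force: [0.1, 0.1, -0.1]
finger_gap: 0.543
```

jog_arm --deltas '[{"gripper":0.55,"tx":0,"ty":0,"tz":40,"turn":0},{"gripper":0.55,"tx":-40,"ty":25,"tz":0,"turn":0},{"gripper":0.55,"tx":-40,"ty":40,"tz":0,"turn":0},{"gripper":0.55,"tx":-40,"ty":40,"tz":0,"turn":0},{"gripper":0.55,"tx":0,"ty":0,"tz":0,"turn":0}]'

```text
time_s: 5.2
tcp_pos: [0.4926, 0.1693, 0.2217]
orientation: [-0.012, 0.754, 0.657, -0.008]
contact_force: [0.7, 0.4, 0.8]
finger_gap: 0.551
```

Run:
```python
from h import *
a=shot('top','top2.png')
cv2.imwrite('pics/m2.png',cv2.resize(a[205:285,265:465],None,fx=4,fy=4,interpolation=cv2.INTER_CUBIC)[:,:,::-1])
```

```text
(no output)
```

View pics/m2.png

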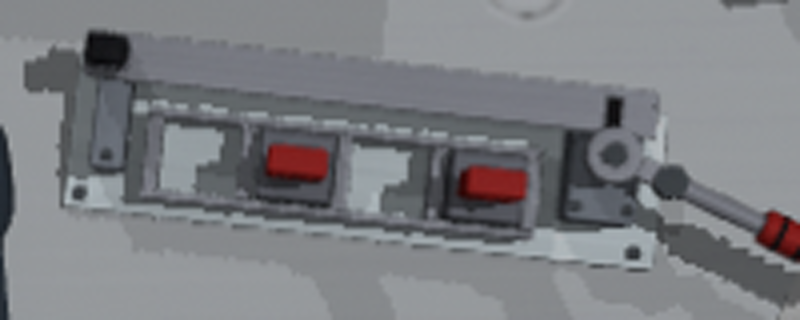

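Run:
```python
from h import *
g=lambda p:np.array(p)/4+np.array((265,205))-.375
y=np.radians(-6.9);R=np.array([[np.cos(y),-np.sin(y)],[np.sin(y),np.cos(y)]])
o=onz('top',g((343,174.5)),.04)[:2];print('o',o)
im=cv2.imread('pics/top2.png');h=cv2.cvtColor(im,cv2.COLOR_BGR2HSV)
m=cv2.inRange(h,(0,150,150),(6,255,255))|cv2.inRange(h,(174,150,150),(180,255,255))
k,l,s,ce=cv2.connectedComponentsWithStats(m[:, :430])
rd={}
for i in range(1,k):
    if s[i,4]>25: print('red top',s[i],ce[i].round(1),onz('top',ce[i],.118).round(4))
for i in range(4): print(i,(o+R@[0,-.093+.062*i]).round(4))
# crop corners
for p in((152,112),(148,198),(540,150),(533,238)): print((R.T@(onz('top',g(p),.04)[:2]-o)).round(4))
print('v',h[243:248,330:348,2].tolist())
```

```text
o [ 0.52836023 -0.07294948]
0 [ 0.5172 -0.1653]
1 [ 0.5246 -0.1037]
2 [ 0.5321 -0.0422]
3 [0.5395 0.0194]
[0.0272 0.1276]
[-0.0286  0.1241]
[ 0.0295 -0.1261]
[-0.028  -0.1272]
v [[64, 82, 98, 133, 131, 131, 132, 131, 133, 133, 131, 130, 131, 130, 132, 129, 120, 85], [55, 66, 106, 134, 131, 131, 132, 132, 131, 132, 132, 131, 132, 132, 132, 132, 123, 80], [54, 60, 111, 132, 131, 132, 131, 131, 132, 132, 132, 132, 132, 132, 133, 131, 119, 74], [53, 60, 115, 132, 132, 131, 131, 132, 132, 132, 132, 132, 132, 133, 133, 132, 122, 67], [52, 55, 87, 108, 112, 115, 119, 123, 125, 128, 131, 133, 134, 134, 135, 132, 119, 76]]
```

jog_arm --deltas '[{"gripper":0.45,"tx":8,"ty":-42,"tz":-5,"turn":1},{"gripper":0.45,"tx":8,"ty":-42,"tz":0,"turn":0},{"gripper":0.45,"tx":8,"ty":-42,"tz":0,"turn":0},{"gripper":0.45,"tx":8,"ty":-42,"tz":0,"turn":0},{"gripper":0.45,"tx":5,"ty":-30,"tz":0,"turn":0}]'

```text
time_s: 5.75
tcp_pos: [0.5365, -0.0376, 0.2193]
orientation: [-0.008, 0.746, 0.665, -0.005]
contact_force: [-0.8, 0.8, 0.2]
finger_gap: 0.447
```

jog_arm --deltas '[{"gripper":0.45,"tx":0,"ty":0,"tz":0,"turn":0},{"gripper":0.45,"tx":0,"ty":0,"tz":0,"turn":0},{"gripper":0.45,"tx":0,"ty":0,"tz":0,"turn":0},{"gripper":0.45,"tx":0,"ty":0,"tz":0,"turn":0},{"gripper":0.45,"tx":0,"ty":0,"tz":0,"turn":0}]'

```text
time_s: 6.25
tcp_pos: [0.5389, -0.0421, 0.2194]
orientation: [-0.007, 0.749, 0.663, -0.005]
contact_force: [-0.5, -0.6, -0.8]
finger_gap: 0.449
```

jog_arm --deltas '[{"gripper":0.45,"tx":-7,"ty":0,"tz":0,"turn":0},{"gripper":0.45,"tx":0,"ty":0,"tz":-30,"turn":0},{"gripper":0.45,"tx":0,"ty":0,"tz":-35,"turn":0},{"gripper":0.45,"tx":0,"ty":0,"tz":-30,"turn":0},{"gripper":0.45,"tx":0,"ty":0,"tz":-15,"turn":0}]'

```text
time_s: 6.75
tcp_pos: [0.5323, -0.0393, 0.1105]
orientation: [-0.003, 0.747, 0.665, -0.002]
contact_force: [1.0, -0.0, 0.5]
finger_gap: 0.45
```

jog_arm --deltas '[{"gripper":0.45,"tx":0,"ty":0,"tz":-10,"turn":0},{"gripper":0.45,"tx":0,"ty":0,"tz":-5,"turn":0},{"gripper":0.45,"tx":0,"ty":0,"tz":0,"turn":0},{"gripper":0.1,"tx":0,"ty":0,"tz":0,"turn":0},{"gripper":0.1,"tx":0,"ty":0,"tz":0,"turn":0}]'

```text
time_s: 7.25
tcp_pos: [0.5312, -0.0379, 0.0948]
orientation: [-0.003, 0.746, 0.666, -0.003]
contact_force: [-0.3, 0.3, 0.4]
finger_gap: 0.316
```

jog_arm --deltas '[{"gripper":0.1,"tx":0,"ty":0,"tz":0,"turn":0},{"gripper":0.1,"tx":0,"ty":0,"tz":0,"turn":0},{"gripper":0.1,"tx":0,"ty":0,"tz":0,"turn":0},{"gripper":0.1,"tx":0,"ty":0,"tz":0,"turn":0},{"gripper":0.1,"tx":0,"ty":0,"tz":0,"turn":0}]'

```text
time_s: 7.75
tcp_pos: [0.5317, -0.0381, 0.0959]
orientation: [-0.003, 0.746, 0.666, -0.002]
contact_force: [-0.1, 0.1, -0.5]
finger_gap: 0.188
```

jog_arm --deltas '[{"gripper":0.1,"tx":0,"ty":0,"tz":10,"turn":0},{"gripper":0.1,"tx":0,"ty":0,"tz":30,"turn":0},{"gripper":0.1,"tx":0,"ty":0,"tz":40,"turn":0},{"gripper":0.1,"tx":0,"ty":0,"tz":35,"turn":0},{"gripper":0.1,"tx":0,"ty":0,"tz":20,"turn":0}]' --force 40

```text
time_s: 8.25
tcp_pos: [0.5298, -0.0375, 0.2338]
orientation: [-0.004, 0.746, 0.665, -0.003]
contact_force: [0.3, -0.6, -3.0]
finger_gap: 0.19
```

jog_arm --deltas '[{"gripper":0.1,"tx":4,"ty":20,"tz":0,"turn":0},{"gripper":0.1,"tx":7,"ty":38,"tz":0,"turn":0},{"gripper":0.1,"tx":7,"ty":38,"tz":0,"turn":0},{"gripper":0.1,"tx":7,"ty":38,"tz":0,"turn":0},{"gripper":0.1,"tx":7,"ty":38,"tz":0,"turn":0}]'

```text
time_s: 8.75
tcp_pos: [0.5641, 0.1352, 0.2439]
orientation: [0.001, 0.749, 0.662, -0.0]
contact_force: [0.9, -0.7, -2.4]
finger_gap: 0.19
```

jog_arm --deltas '[{"gripper":0.1,"tx":7,"ty":38,"tz":0,"turn":0},{"gripper":0.1,"tx":7,"ty":38,"tz":0,"turn":0},{"gripper":0.1,"tx":7,"ty":38,"tz":0,"turn":0},{"gripper":0.1,"tx":7,"ty":38,"tz":0,"turn":0},{"gripper":0.1,"tx":5,"ty":20,"tz":0,"turn":0}]'

```text
time_s: 9.25
tcp_pos: [0.5959, 0.3165, 0.247]
orientation: [0.001, 0.748, 0.663, -0.001]
contact_force: [0.1, -1.2, -1.9]
finger_gap: 0.182
```

jog_arm --deltas '[{"gripper":0.1,"tx":0,"ty":0,"tz":0,"turn":0},{"gripper":0.1,"tx":0,"ty":0,"tz":-30,"turn":0},{"gripper":0.1,"tx":0,"ty":0,"tz":-30,"turn":0},{"gripper":0.1,"tx":0,"ty":0,"tz":-25,"turn":0},{"gripper":0.1,"tx":0,"ty":0,"tz":0,"turn":0}]'

```text
time_s: 9.75
tcp_pos: [0.595, 0.3172, 0.1627]
orientation: [0.001, 0.747, 0.665, -0.001]
contact_force: [-0.8, -0.5, -2.5]
finger_gap: 0.189
```

jog_arm --deltas '[{"gripper":0.1,"tx":0,"ty":0,"tz":-25,"turn":0},{"gripper":0.1,"tx":0,"ty":0,"tz":-20,"turn":0},{"gripper":0.1,"tx":0,"ty":0,"tz":-8,"turn":0},{"gripper":0.1,"tx":0,"ty":0,"tz":-4,"turn":0},{"gripper":0.1,"tx":0,"ty":0,"tz":-3,"turn":0}]'

```text
time_s: 10.25
tcp_pos: [0.5986, 0.3153, 0.1098]
orientation: [0.003, 0.748, 0.664, 0.003]
contact_force: [0.1, 0.5, -1.9]
finger_gap: 0.185
```

jog_arm --deltas '[{"gripper":0.1,"tx":0,"ty":0,"tz":-3,"turn":0},{"gripper":0.1,"tx":0,"ty":0,"tz":-2,"turn":0},{"gripper":0.1,"tx":0,"ty":0,"tz":-2,"turn":0},{"gripper":0.1,"tx":0,"ty":0,"tz":0,"turn":0},{"gripper":0.1,"tx":0,"ty":0,"tz":0,"turn":0}]'

```text
time_s: 10.75
tcp_pos: [0.6005, 0.3159, 0.106]
orientation: [0.004, 0.748, 0.664, 0.005]
contact_force: [0.5, -0.4, -1.8]
finger_gap: 0.188
```

jog_arm --deltas '[{"gripper":0.1,"tx":-1,"ty":0,"tz":-3,"turn":0},{"gripper":0.1,"tx":0,"ty":0,"tz":-3,"turn":0},{"gripper":0.1,"tx":0,"ty":0,"tz":-3,"turn":0},{"gripper":0.1,"tx":0,"ty":0,"tz":-3,"turn":0},{"gripper":0.1,"tx":0,"ty":0,"tz":-2,"turn":0}]'

```text
time_s: 11.25
tcp_pos: [0.6011, 0.3166, 0.0999]
orientation: [0.005, 0.748, 0.664, 0.006]
contact_force: [-4.2, -1.8, 6.0]
finger_gap: 0.19
```

jog_arm --deltas '[{"gripper":0.5,"tx":0,"ty":0,"tz":0,"turn":0},{"gripper":0.5,"tx":0,"ty":0,"tz":0,"turn":0},{"gripper":0.5,"tx":0,"ty":0,"tz":0,"turn":0},{"gripper":0.5,"tx":0,"ty":0,"tz":30,"turn":0},{"gripper":0.5,"tx":0,"ty":0,"tz":50,"turn":0}]'

```text
time_s: 11.75
tcp_pos: [0.597, 0.315, 0.1732]
orientation: [0.002, 0.748, 0.664, -0.0]
contact_force: [0.6, -0.6, 0.5]
finger_gap: 0.501
```

jog_arm --deltas '[{"gripper":0.45,"tx":-7,"ty":-40,"tz":20,"turn":0},{"gripper":0.45,"tx":-7,"ty":-42,"tz":0,"turn":0},{"gripper":0.45,"tx":-7,"ty":-42,"tz":0,"turn":0},{"gripper":0.45,"tx":-7,"ty":-42,"tz":0,"turn":0},{"gripper":0.45,"tx":-7,"ty":-42,"tz":0,"turn":0}]'

```text
time_s: 12.25
tcp_pos: [0.5655, 0.1065, 0.2038]
orientation: [0.007, 0.745, 0.667, 0.008]
contact_force: [0.4, -0.4, 0.8]
finger_gap: 0.45
```

jog_arm --deltas '[{"gripper":0.45,"tx":-7,"ty":-42,"tz":0,"turn":0},{"gripper":0.45,"tx":-7,"ty":-42,"tz":0,"turn":0},{"gripper":0.45,"tx":-7,"ty":-42,"tz":0,"turn":0},{"gripper":0.45,"tx":-7,"ty":-42,"tz":0,"turn":0},{"gripper":0.45,"tx":-7,"ty":-42,"tz":0,"turn":0}]'

```text
time_s: 12.75
tcp_pos: [0.5282, -0.1117, 0.2041]
orientation: [0.008, 0.745, 0.667, 0.009]
contact_force: [0.3, -0.3, -0.5]
finger_gap: 0.453
```

jog_arm --deltas '[{"gripper":0.45,"tx":-7,"ty":-40,"tz":0,"turn":0},{"gripper":0.45,"tx":0,"ty":0,"tz":0,"turn":0},{"gripper":0.45,"tx":0,"ty":0,"tz":0,"turn":0},{"gripper":0.45,"tx":0,"ty":0,"tz":0,"turn":0},{"gripper":0.45,"tx":0,"ty":0,"tz":0,"turn":0}]'

```text
time_s: 13.25
tcp_pos: [0.5202, -0.1561, 0.2038]
orientation: [0.009, 0.746, 0.665, 0.009]
contact_force: [0.2, 0.8, -0.2]
finger_gap: 0.448
```

Run:
```python
from h import *
b=shot('scene','sc3.png')
cv2.imwrite('pics/m3.png',cv2.resize(b[170:420,90:400],None,fx=2,fy=2)[:,:,::-1])
```

```text
(no output)
```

View pics/m3.png

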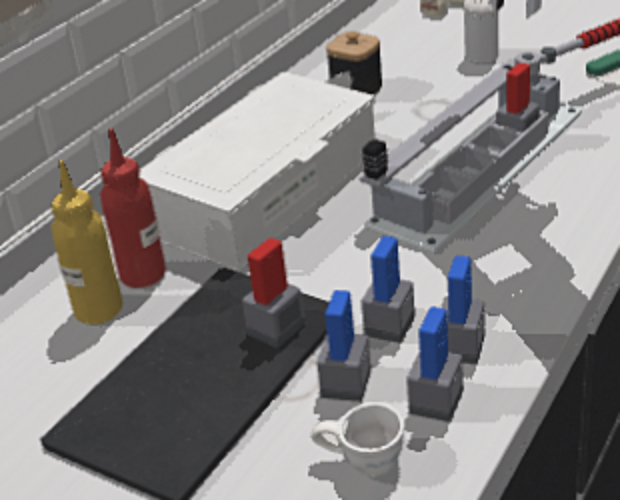

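jog_arm --deltas '[{"gripper":0.45,"tx":-3,"ty":-8,"tz":0,"turn":0},{"gripper":0.45,"tx":0,"ty":0,"tz":-30,"turn":0},{"gripper":0.45,"tx":0,"ty":0,"tz":-35,"turn":0},{"gripper":0.45,"tx":0,"ty":0,"tz":-30,"turn":0},{"gripper":0.45,"tx":0,"ty":0,"tz":-15,"turn":0}]'

```text
time_s: 13.8
tcp_pos: [0.52, -0.1634, 0.0948]
orientation: [0.014, 0.744, 0.668, 0.011]
contact_force: [-0.4, -0.9, 0.6]
finger_gap: 0.45
```

jog_arm --deltas '[{"gripper":0.45,"tx":0,"ty":0,"tz":-10,"turn":0},{"gripper":0.3,"tx":0,"ty":0,"tz":-3,"turn":0},{"gripper":0.1,"tx":0,"ty":0,"tz":-2,"turn":0},{"gripper":0.1,"tx":0,"ty":0,"tz":0,"turn":0},{"gripper":0.1,"tx":0,"ty":0,"tz":0,"turn":0}]'

```text
time_s: 14.3
tcp_pos: [0.5185, -0.1622, 0.0784]
orientation: [0.011, 0.743, 0.669, 0.01]
contact_force: [-4.5, 1.9, -0.1]
finger_gap: 0.19
```

jog_arm --deltas '[{"gripper":0.1,"tx":0,"ty":0,"tz":0,"turn":0},{"gripper":0.1,"tx":0,"ty":0,"tz":0,"turn":0},{"gripper":0.1,"tx":0,"ty":0,"tz":0,"turn":0},{"gripper":0.1,"tx":0,"ty":0,"tz":0,"turn":0},{"gripper":0.1,"tx":0,"ty":0,"tz":0,"turn":0}]'

```text
time_s: 14.8
tcp_pos: [0.5178, -0.1622, 0.0786]
orientation: [0.011, 0.743, 0.669, 0.009]
contact_force: [-1.4, 0.5, -1.0]
finger_gap: 0.188
```

jog_arm --deltas '[{"gripper":0.1,"tx":0,"ty":0,"tz":10,"turn":0},{"gripper":0.1,"tx":0,"ty":0,"tz":30,"turn":0},{"gripper":0.1,"tx":0,"ty":0,"tz":40,"turn":0},{"gripper":0.1,"tx":0,"ty":0,"tz":40,"turn":0},{"gripper":0.1,"tx":0,"ty":0,"tz":20,"turn":0}]'

```text
time_s: 15.3
tcp_pos: [0.5171, -0.1612, 0.2227]
orientation: [0.011, 0.743, 0.669, 0.01]
contact_force: [0.1, 0.0, -3.2]
finger_gap: 0.188
```

jog_arm --deltas '[{"gripper":0.1,"tx":4,"ty":20,"tz":0,"turn":0},{"gripper":0.1,"tx":5,"ty":40,"tz":0,"turn":0},{"gripper":0.1,"tx":5,"ty":40,"tz":0,"turn":0},{"gripper":0.1,"tx":5,"ty":40,"tz":0,"turn":0},{"gripper":0.1,"tx":5,"ty":40,"tz":0,"turn":0}]'

```text
time_s: 15.8
tcp_pos: [0.5476, 0.0181, 0.2359]
orientation: [0.023, 0.746, 0.665, 0.016]
contact_force: [0.7, 0.0, -1.9]
finger_gap: 0.185
```

jog_arm --deltas '[{"gripper":0.1,"tx":5,"ty":42,"tz":0,"turn":0},{"gripper":0.1,"tx":5,"ty":42,"tz":0,"turn":0},{"gripper":0.1,"tx":5,"ty":42,"tz":0,"turn":0},{"gripper":0.1,"tx":5,"ty":42,"tz":0,"turn":0},{"gripper":0.1,"tx":5,"ty":42,"tz":0,"turn":0}]'

```text
time_s: 16.3
tcp_pos: [0.5756, 0.2381, 0.2426]
orientation: [0.027, 0.746, 0.665, 0.023]
contact_force: [1.0, -0.1, -1.8]
finger_gap: 0.189
```

jog_arm --deltas '[{"gripper":0.1,"tx":6,"ty":42,"tz":0,"turn":0},{"gripper":0.1,"tx":6,"ty":42,"tz":0,"turn":0},{"gripper":0.1,"tx":6,"ty":42,"tz":0,"turn":0},{"gripper":0.1,"tx":6,"ty":42,"tz":0,"turn":0},{"gripper":0.1,"tx":0,"ty":20,"tz":0,"turn":0}]'

```text
time_s: 16.8
tcp_pos: [0.6012, 0.4391, 0.2479]
orientation: [0.027, 0.744, 0.666, 0.029]
contact_force: [-0.2, -0.3, -1.9]
finger_gap: 0.187
```

jog_arm --deltas '[{"gripper":0.1,"tx":0,"ty":0,"tz":0,"turn":0},{"gripper":0.1,"tx":0,"ty":0,"tz":-30,"turn":0},{"gripper":0.1,"tx":0,"ty":0,"tz":-40,"turn":0},{"gripper":0.1,"tx":0,"ty":0,"tz":-40,"turn":0},{"gripper":0.1,"tx":0,"ty":0,"tz":-25,"turn":0}]'

```text
time_s: 17.3
tcp_pos: [0.6054, 0.4429, 0.1203]
orientation: [0.03, 0.743, 0.667, 0.04]
contact_force: [0.5, -0.3, -2.4]
finger_gap: 0.189
```

jog_arm --deltas '[{"gripper":0.1,"tx":0,"ty":0,"tz":-10,"turn":0},{"gripper":0.1,"tx":0,"ty":0,"tz":-5,"turn":0},{"gripper":0.1,"tx":0,"ty":0,"tz":-4,"turn":0},{"gripper":0.1,"tx":0,"ty":0,"tz":-3,"turn":0},{"gripper":0.1,"tx":0,"ty":0,"tz":-3,"turn":0}]'

```text
time_s: 17.8
tcp_pos: [0.6069, 0.4405, 0.0957]
orientation: [0.03, 0.744, 0.666, 0.04]
contact_force: [-0.1, -0.4, -2.9]
finger_gap: 0.187
```

jog_arm --deltas '[{"gripper":0.1,"tx":0,"ty":0,"tz":-5,"turn":0},{"gripper":0.1,"tx":0,"ty":0,"tz":-4,"turn":0},{"gripper":0.1,"tx":0,"ty":0,"tz":-4,"turn":0},{"gripper":0.1,"tx":0,"ty":0,"tz":-4,"turn":0},{"gripper":0.1,"tx":0,"ty":0,"tz":-4,"turn":0}]'

```text
time_s: 18.3
tcp_pos: [0.6091, 0.4432, 0.0837]
orientation: [0.03, 0.744, 0.666, 0.044]
contact_force: [-8.3, -2.0, 16.4]
finger_gap: 0.191
```

jog_arm --deltas '[{"gripper":0.1,"tx":0,"ty":0,"tz":-4,"turn":0},{"gripper":0.1,"tx":0,"ty":0,"tz":-4,"turn":0},{"gripper":0.1,"tx":0,"ty":0,"tz":-4,"turn":0},{"gripper":0.1,"tx":0,"ty":0,"tz":-4,"turn":0},{"gripper":0.1,"tx":0,"ty":0,"tz":-4,"turn":0}]'

```text
time_s: 18.8
tcp_pos: [0.6093, 0.4445, 0.0835]
orientation: [0.031, 0.743, 0.667, 0.041]
contact_force: [-7.8, -4.8, 15.4]
finger_gap: 0.194
```

jog_arm --deltas '[{"gripper":0.5,"tx":0,"ty":0,"tz":1,"turn":0},{"gripper":0.5,"tx":0,"ty":0,"tz":0,"turn":0},{"gripper":0.5,"tx":0,"ty":0,"tz":0,"turn":0},{"gripper":0.5,"tx":0,"ty":0,"tz":20,"turn":0},{"gripper":0.5,"tx":0,"ty":0,"tz":30,"turn":0}]'

```text
time_s: 19.3
tcp_pos: [0.608, 0.4438, 0.1334]
orientation: [0.03, 0.743, 0.667, 0.039]
contact_force: [-0.3, 0.3, 0.9]
finger_gap: 0.499
```

jog_arm --deltas '[{"gripper":0.5,"tx":0,"ty":0,"tz":30,"turn":0},{"gripper":0.5,"tx":0,"ty":0,"tz":30,"turn":0},{"gripper":0.5,"tx":-20,"ty":-20,"tz":10,"turn":0},{"gripper":0.5,"tx":-25,"ty":-25,"tz":0,"turn":0},{"gripper":0.5,"tx":-20,"ty":-25,"tz":0,"turn":0}]'

```text
time_s: 19.8
tcp_pos: [0.5462, 0.3758, 0.2193]
orientation: [0.032, 0.742, 0.668, 0.047]
contact_force: [0.1, 0.4, 0.8]
finger_gap: 0.501
```

jog_arm --deltas '[{"gripper":0.6,"tx":-15,"ty":-15,"tz":0,"turn":8},{"gripper":0.6,"tx":-10,"ty":-10,"tz":0,"turn":8},{"gripper":0.6,"tx":-5,"ty":-5,"tz":0,"turn":0},{"gripper":0.6,"tx":0,"ty":0,"tz":0,"turn":0},{"gripper":0.6,"tx":0,"ty":0,"tz":0,"turn":0}]'

```text
time_s: 20.3
tcp_pos: [0.515, 0.344, 0.2268]
orientation: [0.027, 0.641, 0.765, 0.056]
contact_force: [0.5, -1.3, 0.2]
finger_gap: 0.595
```

Run:
```python
from h import *
b=shot('scene','sc4.png')
cv2.imwrite('pics/m4.png',cv2.resize(b[170:420,90:400],None,fx=2,fy=2)[:,:,::-1])
```

```text
(no output)
```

View pics/m4.png

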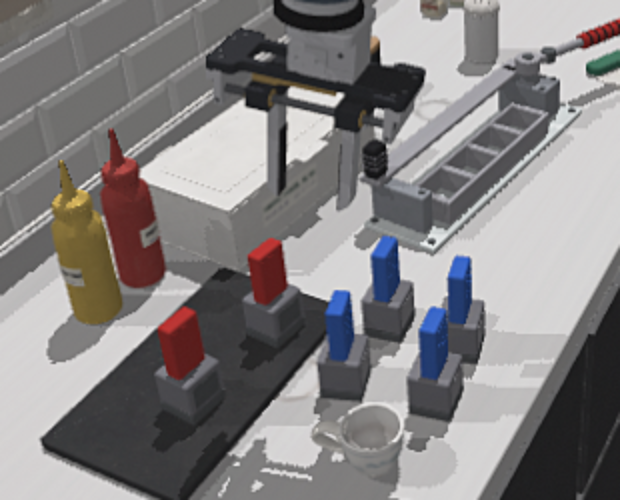

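jog_arm --deltas '[{"gripper":0.6,"tx":5,"ty":-20,"tz":0,"turn":-8},{"gripper":0.6,"tx":10,"ty":-35,"tz":0,"turn":-8},{"gripper":0.6,"tx":10,"ty":-35,"tz":0,"turn":0},{"gripper":0.6,"tx":10,"ty":-35,"tz":0,"turn":0},{"gripper":0.6,"tx":10,"ty":-35,"tz":0,"turn":0}]'

```text
time_s: 20.85
tcp_pos: [0.5621, 0.1854, 0.2268]
orientation: [0.034, 0.743, 0.666, 0.052]
contact_force: [-0.2, 0.6, 0.3]
finger_gap: 0.598
```

jog_arm --deltas '[{"gripper":0.6,"tx":10,"ty":-35,"tz":0,"turn":0},{"gripper":0.6,"tx":10,"ty":-35,"tz":0,"turn":0},{"gripper":0.6,"tx":10,"ty":-25,"tz":0,"turn":0},{"gripper":0.6,"tx":5,"ty":-10,"tz":0,"turn":0},{"gripper":0.6,"tx":0,"ty":0,"tz":0,"turn":0}]'

```text
time_s: 21.35
tcp_pos: [0.6017, 0.074, 0.2265]
orientation: [0.034, 0.746, 0.663, 0.052]
contact_force: [-1.4, -0.1, -0.7]
finger_gap: 0.6
```

jog_arm --deltas '[{"gripper":0.6,"tx":2,"ty":0,"tz":-25,"turn":0},{"gripper":0.6,"tx":0,"ty":0,"tz":-35,"turn":0},{"gripper":0.6,"tx":0,"ty":0,"tz":-35,"turn":0},{"gripper":0.6,"tx":0,"ty":0,"tz":-25,"turn":0},{"gripper":0.5,"tx":0,"ty":0,"tz":-12,"turn":0}]'

```text
time_s: 21.85
tcp_pos: [0.6056, 0.0809, 0.0941]
orientation: [0.036, 0.745, 0.664, 0.055]
contact_force: [0.0, -0.3, 0.0]
finger_gap: 0.547
```

jog_arm --deltas '[{"gripper":0.1,"tx":0,"ty":0,"tz":-2,"turn":0},{"gripper":0.1,"tx":0,"ty":0,"tz":-2,"turn":0},{"gripper":0.1,"tx":0,"ty":0,"tz":-2,"turn":0},{"gripper":0.1,"tx":0,"ty":0,"tz":0,"turn":0},{"gripper":0.1,"tx":0,"ty":0,"tz":0,"turn":0}]' --force 60

```text
time_s: 22.35
tcp_pos: [0.6055, 0.0835, 0.0887]
orientation: [0.035, 0.744, 0.665, 0.055]
contact_force: [2.2, -0.3, -5.6]
finger_gap: 0.223
```

jog_arm --deltas '[{"gripper":0.1,"tx":6,"ty":-1,"tz":0,"turn":0},{"gripper":0.1,"tx":6,"ty":-1,"tz":0,"turn":0},{"gripper":0.1,"tx":6,"ty":-1,"tz":0,"turn":0},{"gripper":0.1,"tx":6,"ty":-1,"tz":0,"turn":0},{"gripper":0.1,"tx":6,"ty":-1,"tz":0,"turn":0}]'

```text
time_s: 22.85
tcp_pos: [0.6068, 0.0835, 0.0876]
orientation: [0.004, 0.744, 0.667, 0.026]
contact_force: [-23.6, 0.8, 17.3]
finger_gap: 0.211
```

jog_arm --deltas '[{"gripper":0.1,"tx":6,"ty":4,"tz":0,"turn":0},{"gripper":0.1,"tx":6,"ty":4,"tz":0,"turn":0},{"gripper":0.1,"tx":6,"ty":4,"tz":0,"turn":0},{"gripper":0.1,"tx":6,"ty":4,"tz":0,"turn":0},{"gripper":0.1,"tx":2,"ty":2,"tz":0,"turn":0}]'

```text
time_s: 23.35
tcp_pos: [0.6058, 0.0842, 0.0871]
orientation: [-0.01, 0.743, 0.67, -0.016]
contact_force: [-6.7, -1.3, 4.7]
finger_gap: 0.209
```

jog_arm --deltas '[{"gripper":0.1,"tx":0,"ty":0,"tz":0,"turn":0},{"gripper":0.1,"tx":0,"ty":0,"tz":0,"turn":0},{"gripper":0.5,"tx":0,"ty":0,"tz":0,"turn":0},{"gripper":0.55,"tx":0,"ty":0,"tz":0,"turn":0},{"gripper":0.55,"tx":0,"ty":0,"tz":0,"turn":0}]'

```text
time_s: 23.85
tcp_pos: [0.6081, 0.0839, 0.0893]
orientation: [-0.008, 0.743, 0.669, -0.013]
contact_force: [0.2, 0.1, -0.6]
finger_gap: 0.426
```

jog_arm --deltas '[{"gripper":0.55,"tx":0,"ty":0,"tz":30,"turn":0},{"gripper":0.55,"tx":0,"ty":0,"tz":45,"turn":0},{"gripper":0.55,"tx":0,"ty":0,"tz":35,"turn":-8},{"gripper":0.65,"tx":-12,"ty":18,"tz":0,"turn":-8},{"gripper":0.65,"tx":-18,"ty":26,"tz":0,"turn":-8}]' --force 12

```text
time_s: 24.35
tcp_pos: [0.5802, 0.1261, 0.2055]
orientation: [-0.011, 0.871, 0.491, -0.008]
contact_force: [-0.2, 0.2, -1.2]
finger_gap: 0.648
```

jog_arm --deltas '[{"gripper":0.65,"tx":-18,"ty":26,"tz":0,"turn":-8},{"gripper":0.65,"tx":-18,"ty":26,"tz":0,"turn":-8},{"gripper":0.65,"tx":-18,"ty":26,"tz":0,"turn":-8},{"gripper":0.65,"tx":-16,"ty":23,"tz":0,"turn":-8},{"gripper":0.65,"tx":-8,"ty":10,"tz":0,"turn":-8}]'

```text
time_s: 24.85
tcp_pos: [0.5017, 0.242, 0.2106]
orientation: [-0.011, 0.989, 0.149, 0.001]
contact_force: [-0.4, -0.4, -0.5]
finger_gap: 0.651
```

jog_arm --deltas '[{"gripper":0.65,"tx":0,"ty":0,"tz":0,"turn":-8},{"gripper":0.65,"tx":0,"ty":0,"tz":0,"turn":-6},{"gripper":0.65,"tx":0,"ty":0,"tz":0,"turn":0},{"gripper":0.65,"tx":0,"ty":0,"tz":0,"turn":0},{"gripper":0.65,"tx":0,"ty":0,"tz":0,"turn":0}]'

```text
time_s: 25.35
tcp_pos: [0.5019, 0.2445, 0.2133]
orientation: [-0.011, 1.0, 0.026, 0.005]
contact_force: [0.7, -0.7, 0.1]
finger_gap: 0.648
```

```bash
cat >> h.py <<'E'
def state():
    s=env.observe();q=s['orientation'];a=2*np.degrees(np.arctan2(q[2],q[1]))-90
    from scipy.spatial.transform import Rotation as Ro
    z=Ro.from_quat([q[1],q[2],q[3],q[0]]).as_matrix()[:,2]
    print('t',s['time_s'],'tcp',(s['tcp_pos']*1000).round(1),'jaw',round(a,1),'tip tilt xy',z[:2].round(3),'F',s['contact_force'].round(1),'gap',round(s['finger_gap']*94,1))
def blues(f=None):
    for n in('top','scene'):
        im=shot(n,f and n+f);h=cv2.cvtColor(im,cv2.COLOR_RGB2HSV)
        k,l,s,ce=cv2.connectedComponentsWithStats(cv2.inRange(h,(110,120,120 if n=='top' else 40),(128,255,255)))
        for i in range(1,k):
            if s[i,4]>25: print(n,s[i].tolist(),(onz(n,ce[i],.11 if n=='top' else .08)*1000).round(0)[:2])
E
python3 -c "
from h import *
blues('5.png');state()"
```

```text
scene [276, 288, 14, 33, 363] [498. 249.]
scene [314, 298, 12, 34, 345] [412. 249.]
scene [252, 315, 15, 35, 392] [497. 346.]
scene [300, 324, 14, 36, 421] [401. 331.]
t 25.45 tcp [501.9 244.4 213.2] jaw -87.1 tip tilt xy [0.01  0.023] F [-0.4 -0.2 -0.2] gap 61.3
```

jog_arm --deltas '[{"gripper":0.65,"tx":-3,"ty":-1,"tz":-20,"turn":2},{"gripper":0.65,"tx":0,"ty":0,"tz":-35,"turn":0},{"gripper":0.65,"tx":0,"ty":0,"tz":-40,"turn":0},{"gripper":0.65,"tx":0,"ty":0,"tz":-25,"turn":0},{"gripper":0.65,"tx":0,"ty":0,"tz":-12,"turn":0}]'

```text
time_s: 25.95
tcp_pos: [0.5019, 0.2433, 0.0812]
orientation: [-0.012, 0.999, 0.045, 0.01]
contact_force: [-0.1, 0.0, -0.4]
finger_gap: 0.648
```

jog_arm --deltas '[{"gripper":0.65,"tx":0,"ty":0,"tz":-6,"turn":0},{"gripper":0.3,"tx":0,"ty":0,"tz":-2,"turn":0},{"gripper":0.3,"tx":0,"ty":0,"tz":-1,"turn":0},{"gripper":0.3,"tx":0,"ty":0,"tz":0,"turn":0},{"gripper":0.3,"tx":0,"ty":0,"tz":0,"turn":0}]'

```text
time_s: 26.45
tcp_pos: [0.5037, 0.2436, 0.0737]
orientation: [-0.013, 0.999, 0.045, 0.011]
contact_force: [0.2, 0.0, -2.1]
finger_gap: 0.405
```

```bash
python3 -c "
from h import *
state()"
```

```text
t 26.45 tcp [503.7 243.6  73.7] jaw -84.8 tip tilt xy [0.021 0.026] F [ 0.2  0.  -2.1] gap 38.0
```

jog_arm --deltas '[{"gripper":0.65,"tx":0,"ty":0,"tz":0,"turn":0},{"gripper":0.65,"tx":0,"ty":0,"tz":0,"turn":0},{"gripper":0.65,"tx":-3,"ty":0,"tz":0,"turn":5},{"gripper":0.65,"tx":0,"ty":0,"tz":0,"turn":8},{"gripper":0.65,"tx":0,"ty":0,"tz":0,"turn":8}]'

```text
time_s: 26.95
tcp_pos: [0.5024, 0.2441, 0.0765]
orientation: [-0.015, 0.972, 0.233, 0.011]
contact_force: [-0.9, -0.1, -0.2]
finger_gap: 0.651
```

jog_arm --deltas '[{"gripper":0.65,"tx":0,"ty":0,"tz":0,"turn":8},{"gripper":0.65,"tx":0,"ty":0,"tz":0,"turn":8},{"gripper":0.65,"tx":0,"ty":0,"tz":0,"turn":8},{"gripper":0.65,"tx":0,"ty":0,"tz":0,"turn":8},{"gripper":0.65,"tx":0,"ty":0,"tz":0,"turn":8}]'

```text
time_s: 27.45
tcp_pos: [0.5037, 0.2441, 0.0784]
orientation: [-0.018, 0.826, 0.564, 0.007]
contact_force: [-0.2, 1.5, 0.1]
finger_gap: 0.644
```

jog_arm --deltas '[{"gripper":0.65,"tx":0,"ty":0,"tz":0,"turn":8},{"gripper":0.65,"tx":0,"ty":0,"tz":0,"turn":8},{"gripper":0.65,"tx":0,"ty":0,"tz":0,"turn":8},{"gripper":0.65,"tx":0,"ty":0,"tz":0,"turn":2},{"gripper":0.65,"tx":0,"ty":0,"tz":0,"turn":0}]'

```text
time_s: 27.95
tcp_pos: [0.5053, 0.2442, 0.0803]
orientation: [-0.018, 0.67, 0.742, 0.004]
contact_force: [-0.6, 0.1, 0.3]
finger_gap: 0.653
```

```bash
python3 -c "
from h import *
state()"
```

```text
t 27.95 tcp [505.3 244.2  80.3] jaw 5.9 tip tilt xy [-0.021  0.029] F [-0.6  0.1  0.3] gap 61.4
```

jog_arm --deltas '[{"gripper":0.65,"tx":-3,"ty":-0.5,"tz":-7,"turn":-1},{"gripper":0.4,"tx":-1,"ty":0,"tz":-4,"turn":0},{"gripper":0.1,"tx":0,"ty":0,"tz":-1,"turn":0},{"gripper":0.1,"tx":0,"ty":0,"tz":0,"turn":0},{"gripper":0.1,"tx":0,"ty":0,"tz":0,"turn":0}]' --force 40

```text
time_s: 28.45
tcp_pos: [0.5007, 0.2436, 0.0671]
orientation: [-0.018, 0.678, 0.735, 0.004]
contact_force: [0.3, 0.2, -0.1]
finger_gap: 0.346
```

jog_arm --deltas '[{"gripper":0.1,"tx":0,"ty":0,"tz":0,"turn":0},{"gripper":0.1,"tx":0,"ty":0,"tz":0,"turn":0},{"gripper":0.1,"tx":0,"ty":0,"tz":0,"turn":0},{"gripper":0.1,"tx":0,"ty":0,"tz":0,"turn":0},{"gripper":0.1,"tx":0,"ty":0,"tz":0,"turn":0}]'

```text
time_s: 28.95
tcp_pos: [0.5012, 0.2437, 0.0674]
orientation: [-0.017, 0.678, 0.735, 0.004]
contact_force: [-0.7, 0.4, -1.7]
finger_gap: 0.192
```

```bash
python3 -c "
from h import *
state()"
```

```text
t 28.95 tcp [501.2 243.7  67.4] jaw 4.7 tip tilt xy [-0.019  0.03 ] F [-0.7  0.4 -1.7] gap 18.0
```

jog_arm --deltas '[{"gripper":0.1,"tx":0,"ty":0,"tz":15,"turn":0},{"gripper":0.1,"tx":0,"ty":0,"tz":35,"turn":0},{"gripper":0.1,"tx":0,"ty":0,"tz":35,"turn":0},{"gripper":0.1,"tx":0,"ty":0,"tz":30,"turn":0},{"gripper":0.1,"tx":2,"ty":-10,"tz":12,"turn":-4}]'

```text
time_s: 29.45
tcp_pos: [0.4988, 0.2331, 0.1985]
orientation: [-0.02, 0.703, 0.711, 0.002]
contact_force: [0.0, 0.7, -2.6]
finger_gap: 0.188
```

jog_arm --deltas '[{"gripper":0.1,"tx":4,"ty":-25,"tz":0,"turn":-4},{"gripper":0.1,"tx":5,"ty":-30,"tz":0,"turn":-4},{"gripper":0.1,"tx":5,"ty":-30,"tz":0,"turn":0},{"gripper":0.1,"tx":5,"ty":-30,"tz":0,"turn":0},{"gripper":0.1,"tx":5,"ty":-30,"tz":0,"turn":0}]'

```text
time_s: 29.95
tcp_pos: [0.524, 0.0862, 0.2078]
orientation: [-0.016, 0.751, 0.66, 0.008]
contact_force: [0.1, -0.0, -1.6]
finger_gap: 0.189
```

jog_arm --deltas '[{"gripper":0.1,"tx":5,"ty":-30,"tz":0,"turn":0},{"gripper":0.1,"tx":3,"ty":-20,"tz":0,"turn":0},{"gripper":0.1,"tx":0,"ty":-8,"tz":0,"turn":0},{"gripper":0.1,"tx":0,"ty":0,"tz":0,"turn":0},{"gripper":0.1,"tx":0,"ty":0,"tz":0,"turn":0}]'

```text
time_s: 30.45
tcp_pos: [0.5319, 0.0235, 0.2115]
orientation: [-0.016, 0.753, 0.658, 0.008]
contact_force: [-0.7, -0.2, -1.7]
finger_gap: 0.189
```

```bash
python3 -c "
from h import *
state()"
```

```text
t 30.45 tcp [531.9  23.5 211.5] jaw -7.7 tip tilt xy [-0.008  0.034] F [-0.7 -0.2 -1.7] gap 17.8
```

jog_arm --deltas '[{"gripper":0.1,"tx":6,"ty":-2,"tz":-15,"turn":0.7},{"gripper":0.1,"tx":1,"ty":-1,"tz":-30,"turn":0},{"gripper":0.1,"tx":0,"ty":0,"tz":-25,"turn":0},{"gripper":0.1,"tx":0,"ty":0,"tz":-15,"turn":0},{"gripper":0.1,"tx":0,"ty":0,"tz":-4,"turn":0}]'

```text
time_s: 30.95
tcp_pos: [0.5391, 0.025, 0.1171]
orientation: [-0.015, 0.746, 0.666, 0.009]
contact_force: [-0.6, -0.4, -1.6]
finger_gap: 0.187
```

```bash
python3 -c "
from h import *
b=shot('scene');cv2.imwrite('pics/m6.png',cv2.resize(b[170:300,260:390],None,fx=4,fy=4)[:,:,::-1])
state()"
```

```text
t 31.0 tcp [539.   25.  117.1] jaw -6.5 tip tilt xy [-0.008  0.035] F [-0.2  0.3 -3. ] gap 17.6
```

View pics/m6.png

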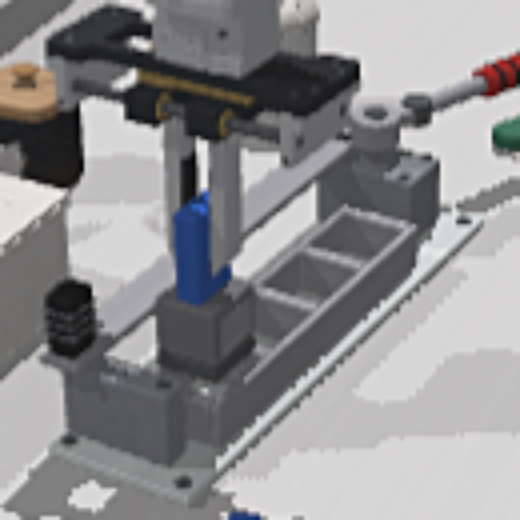

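jog_arm --deltas '[{"gripper":0.1,"tx":0,"ty":-5,"tz":0,"turn":0},{"gripper":0.1,"tx":0,"ty":0,"tz":0,"turn":0},{"gripper":0.1,"tx":0,"ty":0,"tz":-5,"turn":0},{"gripper":0.1,"tx":0,"ty":0,"tz":-4,"turn":0},{"gripper":0.1,"tx":0,"ty":0,"tz":-4,"turn":0}]'

```text
time_s: 31.5
tcp_pos: [0.5416, 0.0199, 0.1064]
orientation: [-0.013, 0.745, 0.667, 0.011]
contact_force: [-0.3, -0.1, -1.8]
finger_gap: 0.189
```

```bash
python3 -c "
from h import *
state()"
```

```text
t 31.5 tcp [541.6  19.9 106.4] jaw -6.3 tip tilt xy [-0.001  0.034] F [-0.3 -0.1 -1.8] gap 17.8
```

jog_arm --deltas '[{"gripper":0.1,"tx":-3,"ty":0,"tz":0,"turn":0},{"gripper":0.1,"tx":-0.5,"ty":0,"tz":-4,"turn":0},{"gripper":0.1,"tx":-0.5,"ty":0,"tz":-4,"turn":0},{"gripper":0.1,"tx":-0.5,"ty":0,"tz":-4,"turn":0},{"gripper":0.1,"tx":-0.5,"ty":0,"tz":-4,"turn":0}]'

```text
time_s: 32.0
tcp_pos: [0.5387, 0.0194, 0.0908]
orientation: [-0.011, 0.745, 0.667, 0.013]
contact_force: [1.4, -0.5, -0.5]
finger_gap: 0.185
```

```bash
python3 -c "
from h import *
state()"
```

```text
t 32.0 tcp [538.7  19.4  90.8] jaw -6.4 tip tilt xy [0.005 0.033] F [ 1.4 -0.5 -0.5] gap 17.4
```

jog_arm --deltas '[{"gripper":0.1,"tx":-0.3,"ty":0,"tz":-4,"turn":0},{"gripper":0.1,"tx":-0.3,"ty":0,"tz":-4,"turn":0},{"gripper":0.1,"tx":-0.3,"ty":0,"tz":-4,"turn":0},{"gripper":0.1,"tx":-0.3,"ty":0,"tz":-4,"turn":0},{"gripper":0.1,"tx":-0.3,"ty":0,"tz":-3,"turn":0}]'

```text
time_s: 32.5
tcp_pos: [0.5391, 0.0193, 0.075]
orientation: [-0.01, 0.745, 0.667, 0.013]
contact_force: [-10.3, 1.7, 32.5]
finger_gap: 0.189
```

```bash
python3 -c "
from h import *
state()"
```

```text
t 32.5 tcp [539.1  19.3  75. ] jaw -6.3 tip tilt xy [0.006 0.033] F [-10.3   1.7  32.5] gap 17.7
```

jog_arm --deltas '[{"gripper":0.1,"tx":0,"ty":0,"tz":1,"turn":0},{"gripper":0.42,"tx":0,"ty":0,"tz":0,"turn":0},{"gripper":0.42,"tx":0,"ty":0,"tz":0,"turn":0},{"gripper":0.42,"tx":0,"ty":0,"tz":0,"turn":0},{"gripper":0.42,"tx":0,"ty":0,"tz":10,"turn":0}]' --force 12

```text
time_s: 33.0
tcp_pos: [0.5361, 0.0198, 0.0841]
orientation: [-0.013, 0.745, 0.667, 0.011]
contact_force: [-0.4, -0.3, -0.4]
finger_gap: 0.414
```

jog_arm --deltas '[{"gripper":0.42,"tx":0,"ty":0,"tz":30,"turn":0},{"gripper":0.42,"tx":0,"ty":0,"tz":45,"turn":0},{"gripper":0.42,"tx":0,"ty":0,"tz":35,"turn":0},{"gripper":0.65,"tx":-15,"ty":25,"tz":5,"turn":-8},{"gripper":0.65,"tx":-15,"ty":28,"tz":0,"turn":-8}]'

```text
time_s: 33.5
tcp_pos: [0.5056, 0.0719, 0.2065]
orientation: [-0.012, 0.834, 0.551, 0.014]
contact_force: [-0.1, 0.2, -0.7]
finger_gap: 0.554
```

jog_arm --deltas '[{"gripper":0.65,"tx":-15,"ty":28,"tz":0,"turn":-8},{"gripper":0.65,"tx":-15,"ty":28,"tz":0,"turn":-8},{"gripper":0.65,"tx":-15,"ty":28,"tz":0,"turn":-8},{"gripper":0.65,"tx":-15,"ty":28,"tz":0,"turn":-8},{"gripper":0.65,"tx":-15,"ty":28,"tz":0,"turn":-8}]'

```text
time_s: 34.0
tcp_pos: [0.428, 0.216, 0.2114]
orientation: [-0.005, 0.976, 0.217, 0.02]
contact_force: [0.4, -0.7, 0.1]
finger_gap: 0.653
```

jog_arm --deltas '[{"gripper":0.65,"tx":-12,"ty":20,"tz":0,"turn":-8},{"gripper":0.65,"tx":-5,"ty":8,"tz":0,"turn":-3},{"gripper":0.65,"tx":0,"ty":0,"tz":0,"turn":0},{"gripper":0.65,"tx":0,"ty":0,"tz":0,"turn":0},{"gripper":0.65,"tx":0,"ty":0,"tz":0,"turn":0}]'

```text
time_s: 34.5
tcp_pos: [0.4081, 0.2475, 0.2137]
orientation: [-0.003, 0.992, 0.121, 0.021]
contact_force: [0.0, 0.4, 0.6]
finger_gap: 0.651
```

```bash
python3 -c "
from h import *
blues('7.png');state()"
```

```text
top [307, 239, 15, 8, 96] [541.  20.]
top [179, 257, 14, 10, 86] [498. 343.]
scene [305, 239, 7, 20, 110] [547.  27.]
scene [314, 298, 12, 34, 345] [412. 249.]
scene [252, 315, 15, 35, 395] [497. 346.]
scene [300, 324, 14, 36, 425] [401. 332.]
t 34.6 tcp [408.2 247.3 213.6] jaw -76.1 tip tilt xy [0.041 0.012] F [ 0.4  0.1 -0.4] gap 61.4
```

jog_arm --deltas '[{"gripper":0.65,"tx":6,"ty":-4,"tz":-20,"turn":2},{"gripper":0.65,"tx":0,"ty":0,"tz":-35,"turn":0},{"gripper":0.65,"tx":0,"ty":0,"tz":-40,"turn":0},{"gripper":0.65,"tx":0,"ty":0,"tz":-25,"turn":0},{"gripper":0.65,"tx":0,"ty":0,"tz":-14,"turn":0}]'

```text
time_s: 35.1
tcp_pos: [0.4189, 0.2411, 0.0795]
orientation: [-0.004, 0.99, 0.137, 0.026]
contact_force: [-0.1, -0.3, 0.3]
finger_gap: 0.65
```

jog_arm --deltas '[{"gripper":0.65,"tx":0,"ty":0,"tz":-6,"turn":0},{"gripper":0.3,"tx":0,"ty":0,"tz":-2,"turn":0},{"gripper":0.3,"tx":0,"ty":0,"tz":-1,"turn":0},{"gripper":0.3,"tx":0,"ty":0,"tz":0,"turn":0},{"gripper":0.3,"tx":0,"ty":0,"tz":0,"turn":0}]'

```text
time_s: 35.6
tcp_pos: [0.4196, 0.24, 0.07]
orientation: [-0.004, 0.99, 0.136, 0.025]
contact_force: [-1.1, 0.4, -2.6]
finger_gap: 0.406
```

```bash
python3 -c "
from h import *
state()"
```

```text
t 35.6 tcp [419.6 240.   70. ] jaw -74.4 tip tilt xy [0.049 0.016] F [-1.1  0.4 -2.6] gap 38.2
```

jog_arm --deltas '[{"gripper":0.65,"tx":0,"ty":0,"tz":0,"turn":0},{"gripper":0.65,"tx":0,"ty":0,"tz":0,"turn":0},{"gripper":0.65,"tx":-4,"ty":-1,"tz":0,"turn":5},{"gripper":0.65,"tx":0,"ty":0,"tz":0,"turn":8},{"gripper":0.65,"tx":0,"ty":0,"tz":0,"turn":8}]'

```text
time_s: 36.1
tcp_pos: [0.4173, 0.2396, 0.0725]
orientation: [-0.009, 0.947, 0.321, 0.027]
contact_force: [0.1, 0.2, 0.3]
finger_gap: 0.65
```

jog_arm --deltas '[{"gripper":0.65,"tx":0,"ty":0,"tz":0,"turn":8},{"gripper":0.65,"tx":0,"ty":0,"tz":0,"turn":8},{"gripper":0.65,"tx":0,"ty":0,"tz":0,"turn":8},{"gripper":0.65,"tx":0,"ty":0,"tz":0,"turn":8},{"gripper":0.65,"tx":0,"ty":0,"tz":0,"turn":8}]'

```text
time_s: 36.6
tcp_pos: [0.4185, 0.2399, 0.0744]
orientation: [-0.018, 0.77, 0.637, 0.024]
contact_force: [0.0, 1.2, -0.5]
finger_gap: 0.65
```

jog_arm --deltas '[{"gripper":0.65,"tx":0,"ty":0,"tz":0,"turn":8},{"gripper":0.65,"tx":0,"ty":0,"tz":0,"turn":8},{"gripper":0.65,"tx":0,"ty":0,"tz":0,"turn":8},{"gripper":0.65,"tx":0,"ty":0,"tz":0,"turn":1},{"gripper":0.65,"tx":0,"ty":0,"tz":0,"turn":0}]'

```text
time_s: 37.1
tcp_pos: [0.4199, 0.2401, 0.076]
orientation: [-0.022, 0.607, 0.794, 0.02]
contact_force: [-0.8, 0.7, 0.2]
finger_gap: 0.653
```

```bash
python3 -c "
from h import *
state()"
```

```text
t 37.1 tcp [419.9 240.1  76. ] jaw 15.2 tip tilt xy [-0.009  0.059] F [-0.8  0.7  0.2] gap 61.4
```

jog_arm --deltas '[{"gripper":0.65,"tx":-3,"ty":-0.8,"tz":-7,"turn":0},{"gripper":0.4,"tx":-1,"ty":0,"tz":-2,"turn":0},{"gripper":0.1,"tx":0,"ty":0,"tz":-1,"turn":0},{"gripper":0.1,"tx":0,"ty":0,"tz":0,"turn":0},{"gripper":0.1,"tx":0,"ty":0,"tz":0,"turn":0}]' --force 40

```text
time_s: 37.6
tcp_pos: [0.415, 0.2392, 0.0649]
orientation: [-0.022, 0.609, 0.792, 0.02]
contact_force: [-0.8, -0.5, 0.1]
finger_gap: 0.345
```

jog_arm --deltas '[{"gripper":0.1,"tx":0,"ty":0,"tz":0,"turn":0},{"gripper":0.1,"tx":0,"ty":0,"tz":0,"turn":0},{"gripper":0.1,"tx":0,"ty":0,"tz":0,"turn":0},{"gripper":0.1,"tx":0,"ty":0,"tz":0,"turn":0},{"gripper":0.1,"tx":0,"ty":0,"tz":0,"turn":0}]'

```text
time_s: 38.1
tcp_pos: [0.4152, 0.2392, 0.065]
orientation: [-0.021, 0.609, 0.792, 0.02]
contact_force: [0.0, 0.1, -0.6]
finger_gap: 0.191
```

```bash
python3 -c "
from h import *
state()"
```

```text
t 38.1 tcp [415.2 239.2  65. ] jaw 14.9 tip tilt xy [-0.009  0.058] F [ 0.   0.1 -0.6] gap 17.9
```

jog_arm --deltas '[{"gripper":0.1,"tx":0,"ty":0,"tz":15,"turn":0},{"gripper":0.1,"tx":0,"ty":0,"tz":35,"turn":0},{"gripper":0.1,"tx":0,"ty":0,"tz":35,"turn":0},{"gripper":0.1,"tx":0,"ty":0,"tz":30,"turn":0},{"gripper":0.1,"tx":5,"ty":-10,"tz":15,"turn":-4}]'

```text
time_s: 38.6
tcp_pos: [0.4147, 0.2281, 0.1944]
orientation: [-0.025, 0.637, 0.77, 0.016]
contact_force: [-0.0, -0.1, -1.5]
finger_gap: 0.189
```

jog_arm --deltas '[{"gripper":0.1,"tx":10,"ty":-25,"tz":0,"turn":-6},{"gripper":0.1,"tx":12,"ty":-30,"tz":0,"turn":-6},{"gripper":0.1,"tx":12,"ty":-30,"tz":0,"turn":-5},{"gripper":0.1,"tx":12,"ty":-30,"tz":0,"turn":0},{"gripper":0.1,"tx":12,"ty":-30,"tz":0,"turn":0}]'

```text
time_s: 39.1
tcp_pos: [0.4741, 0.0807, 0.1975]
orientation: [-0.02, 0.746, 0.665, 0.022]
contact_force: [0.4, 0.0, -1.5]
finger_gap: 0.192
```

jog_arm --deltas '[{"gripper":0.1,"tx":12,"ty":-30,"tz":0,"turn":0},{"gripper":0.1,"tx":12,"ty":-30,"tz":0,"turn":0},{"gripper":0.1,"tx":12,"ty":-25,"tz":0,"turn":0},{"gripper":0.1,"tx":5,"ty":-10,"tz":0,"turn":0},{"gripper":0.1,"tx":0,"ty":0,"tz":0,"turn":0}]'

```text
time_s: 39.6
tcp_pos: [0.5156, -0.0212, 0.1956]
orientation: [-0.021, 0.748, 0.663, 0.021]
contact_force: [-0.2, 0.4, -1.0]
finger_gap: 0.191
```

```bash
python3 -c "
from h import *
state()"
```

```text
t 39.6 tcp [515.6 -21.2 195.6] jaw -6.9 tip tilt xy [0.004 0.06 ] F [-0.2  0.4 -1. ] gap 18.0
```

jog_arm --deltas '[{"gripper":0.1,"tx":9,"ty":-12,"tz":0,"turn":0},{"gripper":0.1,"tx":7,"ty":-9,"tz":-10,"turn":0},{"gripper":0.1,"tx":0,"ty":-1,"tz":-30,"turn":0},{"gripper":0.1,"tx":0,"ty":-1,"tz":-25,"turn":0},{"gripper":0.1,"tx":0,"ty":-1,"tz":-12,"turn":0}]'

```text
time_s: 40.1
tcp_pos: [0.5342, -0.0447, 0.1167]
orientation: [-0.02, 0.746, 0.665, 0.023]
contact_force: [0.2, -0.3, -1.6]
finger_gap: 0.192
```

```bash
python3 -c "
from h import *
state()"
```

```text
t 40.1 tcp [534.2 -44.7 116.7] jaw -6.6 tip tilt xy [0.008 0.06 ] F [ 0.2 -0.3 -1.6] gap 18.1
```

jog_arm --deltas '[{"gripper":0.1,"tx":-2.5,"ty":1.5,"tz":0,"turn":0},{"gripper":0.1,"tx":-0.5,"ty":0,"tz":-4,"turn":0},{"gripper":0.1,"tx":-0.5,"ty":0,"tz":-4,"turn":0},{"gripper":0.1,"tx":-0.5,"ty":0,"tz":-3,"turn":0},{"gripper":0.1,"tx":-0.5,"ty":0,"tz":-2,"turn":0}]'

```text
time_s: 40.6
tcp_pos: [0.5303, -0.0424, 0.1045]
orientation: [-0.02, 0.746, 0.665, 0.023]
contact_force: [-3.4, 1.0, 10.3]
finger_gap: 0.188
```

```bash
python3 -c "
from h import *
state()"
```

```text
t 40.6 tcp [530.3 -42.4 104.5] jaw -6.5 tip tilt xy [0.008 0.06 ] F [-3.4  1.  10.3] gap 17.6
```

jog_arm --deltas '[{"gripper":0.1,"tx":0.5,"ty":0,"tz":3,"turn":0},{"gripper":0.1,"tx":1,"ty":0,"tz":0,"turn":0},{"gripper":0.1,"tx":-0.3,"ty":0,"tz":-3,"turn":0},{"gripper":0.1,"tx":-0.3,"ty":0,"tz":-3,"turn":0},{"gripper":0.1,"tx":-0.3,"ty":0,"tz":-3,"turn":0}]'

```text
time_s: 41.1
tcp_pos: [0.5326, -0.0427, 0.1]
orientation: [-0.018, 0.746, 0.665, 0.024]
contact_force: [0.4, 0.6, -1.2]
finger_gap: 0.188
```

```bash
python3 -c "
from h import *
state()"
```

```text
t 41.1 tcp [532.6 -42.7 100. ] jaw -6.5 tip tilt xy [0.013 0.059] F [ 0.4  0.6 -1.2] gap 17.7
```

In. Down the rest of the way.

jog_arm --deltas '[{"gripper":0.1,"tx":-0.7,"ty":0,"tz":-5,"turn":0},{"gripper":0.1,"tx":-0.5,"ty":0,"tz":-5,"turn":0},{"gripper":0.1,"tx":-0.5,"ty":0,"tz":-5,"turn":0},{"gripper":0.1,"tx":-0.5,"ty":0,"tz":-5,"turn":0},{"gripper":0.1,"tx":-0.5,"ty":0,"tz":-4,"turn":0}]'

```text
time_s: 41.6
tcp_pos: [0.5306, -0.0426, 0.074]
orientation: [-0.017, 0.746, 0.665, 0.026]
contact_force: [1.6, 0.9, -0.1]
finger_gap: 0.188
```

jog_arm --deltas '[{"gripper":0.1,"tx":-0.3,"ty":0,"tz":-4,"turn":0},{"gripper":0.1,"tx":-0.3,"ty":0,"tz":-4,"turn":0},{"gripper":0.1,"tx":-0.3,"ty":0,"tz":-2,"turn":0},{"gripper":0.1,"tx":0,"ty":0,"tz":-1,"turn":0},{"gripper":0.1,"tx":0,"ty":0,"tz":0,"turn":0}]'

```text
time_s: 42.1
tcp_pos: [0.531, -0.0426, 0.0729]
orientation: [-0.019, 0.745, 0.666, 0.024]
contact_force: [0.6, 1.3, -2.1]
finger_gap: 0.191
```

```bash
python3 -c "
from h import *
state()"
```

```text
t 42.1 tcp [531.  -42.6  72.9] jaw -6.4 tip tilt xy [0.01  0.061] F [ 0.6  1.3 -2.1] gap 17.9
```

jog_arm --deltas '[{"gripper":0.42,"tx":0,"ty":0,"tz":0,"turn":0},{"gripper":0.42,"tx":0,"ty":0,"tz":0,"turn":0},{"gripper":0.42,"tx":0,"ty":0,"tz":0,"turn":0},{"gripper":0.42,"tx":0,"ty":0,"tz":20,"turn":0},{"gripper":0.42,"tx":0,"ty":0,"tz":40,"turn":0}]'

```text
time_s: 42.6
tcp_pos: [0.526, -0.0418, 0.1272]
orientation: [-0.025, 0.745, 0.666, 0.02]
contact_force: [1.1, -0.3, -0.3]
finger_gap: 0.419
```

jog_arm --deltas '[{"gripper":0.42,"tx":0,"ty":0,"tz":40,"turn":0},{"gripper":0.55,"tx":10,"ty":20,"tz":15,"turn":0},{"gripper":0.55,"tx":18,"ty":30,"tz":0,"turn":0},{"gripper":0.55,"tx":18,"ty":30,"tz":0,"turn":0},{"gripper":0.55,"tx":18,"ty":30,"tz":0,"turn":0}]'

```text
time_s: 43.1
tcp_pos: [0.5941, 0.0673, 0.1911]
orientation: [-0.02, 0.747, 0.664, 0.023]
contact_force: [0.3, -0.3, -0.6]
finger_gap: 0.544
```

jog_arm --deltas '[{"gripper":0.55,"tx":10,"ty":15,"tz":0,"turn":0},{"gripper":0.55,"tx":0,"ty":0,"tz":0,"turn":0},{"gripper":0.55,"tx":0,"ty":0,"tz":0,"turn":0},{"gripper":0.55,"tx":0,"ty":0,"tz":0,"turn":0},{"gripper":0.55,"tx":0,"ty":0,"tz":-20,"turn":0}]'

```text
time_s: 43.6
tcp_pos: [0.6064, 0.084, 0.1729]
orientation: [-0.018, 0.746, 0.665, 0.024]
contact_force: [0.5, 0.7, 1.0]
finger_gap: 0.549
```

```bash
python3 -c "
from h import *
blues('8.png');state()"
```

```text
top [314, 240, 8, 7, 42] [540.  11.]
top [333, 242, 15, 8, 92] [533. -44.]
top [179, 257, 14, 10, 86] [498. 343.]
top [185, 296, 13, 8, 73] [402. 331.]
scene [319, 221, 13, 27, 286] [536. -52.]
scene [305, 232, 14, 28, 308] [544.  13.]
scene [252, 315, 15, 35, 398] [497. 345.]
scene [299, 324, 15, 36, 424] [401. 331.]
t 43.7 tcp [602.6  84.1 167.5] jaw -6.6 tip tilt xy [0.002 0.059] F [-1.2  0.3 -0.3] gap 52.1
```

jog_arm --deltas '[{"gripper":0.55,"tx":3,"ty":-1,"tz":-25,"turn":0},{"gripper":0.55,"tx":0,"ty":0,"tz":-25,"turn":0},{"gripper":0.55,"tx":0,"ty":0,"tz":-20,"turn":0},{"gripper":0.5,"tx":0,"ty":0,"tz":-8,"turn":0},{"gripper":0.1,"tx":0,"ty":0,"tz":-2,"turn":0}]' --force 60

```text
time_s: 44.2
tcp_pos: [0.6059, 0.0793, 0.0887]
orientation: [-0.02, 0.748, 0.663, 0.022]
contact_force: [-0.9, 0.2, 0.0]
finger_gap: 0.444
```

jog_arm --deltas '[{"gripper":0.1,"tx":0,"ty":0,"tz":0,"turn":0},{"gripper":0.1,"tx":0,"ty":0,"tz":0,"turn":0},{"gripper":0.1,"tx":0,"ty":0,"tz":0,"turn":0},{"gripper":0.1,"tx":0,"ty":0,"tz":0,"turn":0},{"gripper":0.1,"tx":4,"ty":4,"tz":0,"turn":0}]'

```text
time_s: 44.7
tcp_pos: [0.6056, 0.0792, 0.0907]
orientation: [-0.021, 0.748, 0.664, 0.014]
contact_force: [-26.8, -24.1, 15.6]
finger_gap: 0.207
```

jog_arm --deltas '[{"gripper":0.1,"tx":4,"ty":5,"tz":0,"turn":0},{"gripper":0.1,"tx":3,"ty":5,"tz":0,"turn":0},{"gripper":0.1,"tx":3,"ty":5,"tz":0,"turn":0},{"gripper":0.1,"tx":2,"ty":5,"tz":0,"turn":0},{"gripper":0.1,"tx":0,"ty":2,"tz":0,"turn":0}]'

```text
time_s: 45.2
tcp_pos: [0.605, 0.0792, 0.0908]
orientation: [-0.017, 0.746, 0.665, -0.015]
contact_force: [-0.0, -2.2, -5.3]
finger_gap: 0.21
```

```bash
python3 -c "
from h import *
state()"
```

```text
t 45.2 tcp [605.   79.2  90.8] jaw -6.5 tip tilt xy [-0.045  0.006] F [-0.  -2.2 -5.3] gap 19.7
```

jog_arm --deltas '[{"gripper":0.55,"tx":0,"ty":0,"tz":0,"turn":0},{"gripper":0.55,"tx":0,"ty":0,"tz":0,"turn":0},{"gripper":0.55,"tx":0,"ty":0,"tz":0,"turn":0},{"gripper":0.55,"tx":0,"ty":0,"tz":25,"turn":0},{"gripper":0.55,"tx":0,"ty":0,"tz":45,"turn":0}]' --force 12

```text
time_s: 45.7
tcp_pos: [0.6024, 0.0799, 0.1577]
orientation: [-0.02, 0.746, 0.665, -0.018]
contact_force: [-0.4, -0.7, 0.6]
finger_gap: 0.547
```

jog_arm --deltas '[{"gripper":0.55,"tx":0,"ty":0,"tz":35,"turn":-4},{"gripper":0.65,"tx":-14,"ty":18,"tz":0,"turn":-8},{"gripper":0.65,"tx":-24,"ty":30,"tz":0,"turn":-8},{"gripper":0.65,"tx":-24,"ty":30,"tz":0,"turn":-8},{"gripper":0.65,"tx":-24,"ty":30,"tz":0,"turn":-8}]'

```text
time_s: 46.2
tcp_pos: [0.5222, 0.1896, 0.2059]
orientation: [-0.019, 0.921, 0.389, -0.002]
contact_force: [0.4, -0.1, -0.1]
finger_gap: 0.652
```

jog_arm --deltas '[{"gripper":0.65,"tx":-24,"ty":30,"tz":0,"turn":-8},{"gripper":0.65,"tx":-24,"ty":30,"tz":0,"turn":-8},{"gripper":0.65,"tx":-24,"ty":28,"tz":0,"turn":-8},{"gripper":0.65,"tx":-20,"ty":24,"tz":0,"turn":-8},{"gripper":0.65,"tx":-10,"ty":12,"tz":0,"turn":-8}]'

```text
time_s: 46.7
tcp_pos: [0.4149, 0.3217, 0.2094]
orientation: [-0.019, 0.999, 0.038, 0.008]
contact_force: [0.0, -0.0, -1.2]
finger_gap: 0.648
```

jog_arm --deltas '[{"gripper":0.65,"tx":0,"ty":0,"tz":0,"turn":0},{"gripper":0.65,"tx":0,"ty":0,"tz":0,"turn":0},{"gripper":0.65,"tx":0,"ty":0,"tz":0,"turn":0},{"gripper":0.65,"tx":0,"ty":0,"tz":0,"turn":0},{"gripper":0.65,"tx":0,"ty":0,"tz":0,"turn":0}]'

```text
time_s: 47.2
tcp_pos: [0.4158, 0.3222, 0.2108]
orientation: [-0.02, 0.999, 0.042, 0.009]
contact_force: [-0.4, 0.1, -0.5]
finger_gap: 0.649
```

```bash
python3 -c "
from h import *
blues('9.png');state()"
```

```text
top [307, 239, 15, 8, 96] [541.  20.]
top [333, 242, 15, 7, 92] [533. -43.]
top [179, 257, 14, 10, 86] [498. 343.]
scene [319, 220, 13, 28, 258] [534. -48.]
scene [313, 231, 6, 27, 132] [539.   4.]
scene [252, 315, 15, 35, 396] [497. 346.]
scene [300, 324, 14, 36, 416] [401. 331.]
t 47.3 tcp [415.7 322.2 210.8] jaw -85.1 tip tilt xy [0.017 0.04 ] F [-1.6 -0.4 -0.6] gap 61.2
```

jog_arm --deltas '[{"gripper":0.65,"tx":-14,"ty":4,"tz":-20,"turn":2},{"gripper":0.65,"tx":-1,"ty":0,"tz":-35,"turn":0},{"gripper":0.65,"tx":-1,"ty":0,"tz":-40,"turn":0},{"gripper":0.65,"tx":0,"ty":0,"tz":-25,"turn":0},{"gripper":0.65,"tx":0,"ty":0,"tz":-12,"turn":0}]'

```text
time_s: 47.8
tcp_pos: [0.4027, 0.3262, 0.0786]
orientation: [-0.022, 0.998, 0.06, 0.013]
contact_force: [0.4, -0.5, 0.2]
finger_gap: 0.652
```

jog_arm --deltas '[{"gripper":0.65,"tx":0,"ty":0,"tz":-6,"turn":0},{"gripper":0.3,"tx":0,"ty":0,"tz":-2,"turn":0},{"gripper":0.3,"tx":0,"ty":0,"tz":-1,"turn":0},{"gripper":0.3,"tx":0,"ty":0,"tz":0,"turn":0},{"gripper":0.3,"tx":0,"ty":0,"tz":0,"turn":0}]'

```text
time_s: 48.3
tcp_pos: [0.4045, 0.3267, 0.0711]
orientation: [-0.022, 0.998, 0.06, 0.015]
contact_force: [0.5, -0.3, -2.2]
finger_gap: 0.405
```

```bash
python3 -c "
from h import *
state()"
```

```text
t 48.3 tcp [404.5 326.7  71.1] jaw -83.1 tip tilt xy [0.027 0.046] F [ 0.5 -0.3 -2.2] gap 38.1
```

jog_arm --deltas '[{"gripper":0.65,"tx":0,"ty":0,"tz":0,"turn":0},{"gripper":0.65,"tx":0,"ty":0,"tz":0,"turn":0},{"gripper":0.65,"tx":-2,"ty":0,"tz":0,"turn":5},{"gripper":0.65,"tx":0,"ty":0,"tz":0,"turn":8},{"gripper":0.65,"tx":0,"ty":0,"tz":0,"turn":8}]'

```text
time_s: 48.8
tcp_pos: [0.404, 0.3276, 0.0736]
orientation: [-0.026, 0.969, 0.247, 0.012]
contact_force: [0.2, 1.0, 0.3]
finger_gap: 0.648
```

jog_arm --deltas '[{"gripper":0.65,"tx":0,"ty":0,"tz":0,"turn":8},{"gripper":0.65,"tx":0,"ty":0,"tz":0,"turn":8},{"gripper":0.65,"tx":0,"ty":0,"tz":0,"turn":8},{"gripper":0.65,"tx":0,"ty":0,"tz":0,"turn":8},{"gripper":0.65,"tx":0,"ty":0,"tz":0,"turn":8}]'

```text
time_s: 49.3
tcp_pos: [0.4054, 0.3279, 0.0755]
orientation: [-0.028, 0.817, 0.576, 0.004]
contact_force: [-0.3, 0.7, -0.4]
finger_gap: 0.649
```

jog_arm --deltas '[{"gripper":0.65,"tx":0,"ty":0,"tz":0,"turn":8},{"gripper":0.65,"tx":0,"ty":0,"tz":0,"turn":8},{"gripper":0.65,"tx":0,"ty":0,"tz":0,"turn":8},{"gripper":0.65,"tx":0,"ty":0,"tz":0,"turn":1},{"gripper":0.65,"tx":-1,"ty":0,"tz":0,"turn":0}]'

```text
time_s: 49.8
tcp_pos: [0.4059, 0.3283, 0.0772]
orientation: [-0.028, 0.667, 0.745, -0.0]
contact_force: [-0.0, -0.3, -0.8]
finger_gap: 0.648
```

jog_arm --deltas '[{"gripper":0.65,"tx":-1.5,"ty":-0.5,"tz":-7,"turn":0},{"gripper":0.4,"tx":-1,"ty":0,"tz":-2,"turn":0},{"gripper":0.4,"tx":0,"ty":0,"tz":-1,"turn":0},{"gripper":0.4,"tx":0,"ty":0,"tz":0,"turn":0},{"gripper":0.4,"tx":0,"ty":0,"tz":0,"turn":0}]' --force 40

```text
time_s: 50.3
tcp_pos: [0.4027, 0.3276, 0.0661]
orientation: [-0.028, 0.669, 0.743, -0.001]
contact_force: [-0.4, -0.5, 0.1]
finger_gap: 0.402
```

```bash
python3 -c "
from h import *
state()"
```

```text
t 50.3 tcp [402.7 327.6  66.1] jaw 6.1 tip tilt xy [-0.043  0.036] F [-0.4 -0.5  0.1] gap 37.8
```

jog_arm --deltas '[{"gripper":0.3,"tx":0,"ty":-1.8,"tz":0,"turn":0},{"gripper":0.25,"tx":0,"ty":0,"tz":0,"turn":0},{"gripper":0.1,"tx":0,"ty":0,"tz":0,"turn":0},{"gripper":0.1,"tx":0,"ty":0,"tz":0,"turn":0},{"gripper":0.1,"tx":0,"ty":0,"tz":0,"turn":0}]'

```text
time_s: 50.8
tcp_pos: [0.4036, 0.3258, 0.0666]
orientation: [-0.028, 0.669, 0.743, 0.0]
contact_force: [0.5, 1.4, -1.5]
finger_gap: 0.188
```

jog_arm --deltas '[{"gripper":0.1,"tx":0,"ty":0,"tz":0,"turn":0},{"gripper":0.1,"tx":0,"ty":0,"tz":0,"turn":0},{"gripper":0.1,"tx":0,"ty":0,"tz":0,"turn":0},{"gripper":0.1,"tx":0,"ty":0,"tz":0,"turn":0},{"gripper":0.1,"tx":0,"ty":0,"tz":0,"turn":0}]'

```text
time_s: 51.3
tcp_pos: [0.4035, 0.3258, 0.0666]
orientation: [-0.028, 0.669, 0.743, 0.0]
contact_force: [0.0, 0.3, -0.3]
finger_gap: 0.191
```

```bash
python3 -c "
from h import *
state()"
```

```text
t 51.3 tcp [403.5 325.8  66.6] jaw 6.0 tip tilt xy [-0.041  0.037] F [ 0.   0.3 -0.3] gap 18.0
```

jog_arm --deltas '[{"gripper":0.1,"tx":0,"ty":0,"tz":15,"turn":0},{"gripper":0.1,"tx":0,"ty":0,"tz":35,"turn":0},{"gripper":0.1,"tx":0,"ty":0,"tz":35,"turn":0},{"gripper":0.1,"tx":0,"ty":0,"tz":35,"turn":0},{"gripper":0.1,"tx":3,"ty":-12,"tz":22,"turn":-4}]'

```text
time_s: 51.8
tcp_pos: [0.3997, 0.3115, 0.2103]
orientation: [-0.031, 0.694, 0.719, -0.006]
contact_force: [0.6, 0.1, -3.1]
finger_gap: 0.191
```

jog_arm --deltas '[{"gripper":0.1,"tx":7,"ty":-25,"tz":0,"turn":-5},{"gripper":0.1,"tx":9,"ty":-32,"tz":0,"turn":-4},{"gripper":0.1,"tx":9,"ty":-32,"tz":0,"turn":0},{"gripper":0.1,"tx":9,"ty":-32,"tz":0,"turn":0},{"gripper":0.1,"tx":9,"ty":-32,"tz":0,"turn":0}]'

```text
time_s: 52.3
tcp_pos: [0.4431, 0.1564, 0.2194]
orientation: [-0.03, 0.749, 0.662, 0.001]
contact_force: [0.5, 0.6, -2.3]
finger_gap: 0.187
```

jog_arm --deltas '[{"gripper":0.1,"tx":9,"ty":-32,"tz":0,"turn":0},{"gripper":0.1,"tx":9,"ty":-32,"tz":0,"turn":0},{"gripper":0.1,"tx":9,"ty":-32,"tz":0,"turn":0},{"gripper":0.1,"tx":9,"ty":-32,"tz":0,"turn":0},{"gripper":0.1,"tx":9,"ty":-32,"tz":0,"turn":0}]'

```text
time_s: 52.8
tcp_pos: [0.4866, -0.0099, 0.2225]
orientation: [-0.03, 0.749, 0.662, 0.001]
contact_force: [0.1, -0.4, -2.1]
finger_gap: 0.189
```

jog_arm --deltas '[{"gripper":0.1,"tx":9,"ty":-32,"tz":0,"turn":0},{"gripper":0.1,"tx":9,"ty":-32,"tz":0,"turn":0},{"gripper":0.1,"tx":7,"ty":-25,"tz":0,"turn":0},{"gripper":0.1,"tx":4,"ty":-8,"tz":0,"turn":0},{"gripper":0.1,"tx":0,"ty":0,"tz":0,"turn":0}]'

```text
time_s: 53.3
tcp_pos: [0.5148, -0.1135, 0.225]
orientation: [-0.031, 0.751, 0.66, 0.001]
contact_force: [-0.2, 0.4, -2.0]
finger_gap: 0.186
```

```bash
python3 -c "
from h import *
state()"
```

```text
t 53.3 tcp [ 514.8 -113.5  225. ] jaw -7.3 tip tilt xy [-0.039  0.048] F [-0.2  0.4 -2. ] gap 17.5
```

jog_arm --deltas '[{"gripper":0.1,"tx":8,"ty":8,"tz":-10,"turn":0.3},{"gripper":0.1,"tx":1,"ty":0,"tz":-30,"turn":0},{"gripper":0.1,"tx":0,"ty":0,"tz":-35,"turn":0},{"gripper":0.1,"tx":0,"ty":0,"tz":-18,"turn":0},{"gripper":0.1,"tx":0,"ty":0,"tz":-6,"turn":0}]'

```text
time_s: 53.8
tcp_pos: [0.5247, -0.0968, 0.1231]
orientation: [-0.031, 0.746, 0.665, 0.003]
contact_force: [-0.2, -0.4, -2.1]
finger_gap: 0.191
```

jog_arm --deltas '[{"gripper":0.1,"tx":0,"ty":0,"tz":0,"turn":0},{"gripper":0.1,"tx":0,"ty":0,"tz":0,"turn":0},{"gripper":0.1,"tx":0,"ty":0,"tz":0,"turn":0},{"gripper":0.1,"tx":0,"ty":0,"tz":0,"turn":0},{"gripper":0.1,"tx":0,"ty":0,"tz":0,"turn":0}]'

```text
time_s: 54.3
tcp_pos: [0.526, -0.0945, 0.1252]
orientation: [-0.03, 0.745, 0.666, 0.003]
contact_force: [0.1, 0.3, -2.2]
finger_gap: 0.191
```

```bash
python3 -c "
from h import *
state()"
```

```text
t 54.3 tcp [526.  -94.5 125.2] jaw -6.4 tip tilt xy [-0.034  0.048] F [ 0.1  0.3 -2.2] gap 17.9
```

jog_arm --deltas '[{"gripper":0.1,"tx":-1.5,"ty":-9,"tz":-4,"turn":0},{"gripper":0.1,"tx":-0.5,"ty":0,"tz":-4,"turn":0},{"gripper":0.1,"tx":-0.5,"ty":0,"tz":-4,"turn":0},{"gripper":0.1,"tx":-0.5,"ty":0,"tz":-2,"turn":0},{"gripper":0.1,"tx":0,"ty":0,"tz":0,"turn":0}]'

```text
time_s: 54.8
tcp_pos: [0.5232, -0.105, 0.1109]
orientation: [-0.029, 0.746, 0.666, 0.004]
contact_force: [0.7, -0.6, -2.2]
finger_gap: 0.19
```

```bash
python3 -c "
from h import *
state()"
```

```text
t 54.8 tcp [ 523.2 -105.   110.9] jaw -6.5 tip tilt xy [-0.033  0.048] F [ 0.7 -0.6 -2.2] gap 17.8
```

jog_arm --deltas '[{"gripper":0.1,"tx":0.2,"ty":0.7,"tz":-3,"turn":0},{"gripper":0.1,"tx":-0.3,"ty":0,"tz":-3,"turn":0},{"gripper":0.1,"tx":-0.3,"ty":0,"tz":-3,"turn":0},{"gripper":0.1,"tx":-0.3,"ty":0,"tz":-3,"turn":0},{"gripper":0.1,"tx":-0.3,"ty":0,"tz":-3,"turn":0}]'

```text
time_s: 55.3
tcp_pos: [0.5243, -0.105, 0.1048]
orientation: [-0.029, 0.745, 0.666, 0.003]
contact_force: [-5.8, 2.3, 15.9]
finger_gap: 0.19
```

```bash
python3 -c "
from h import *
state()"
```

```text
t 55.3 tcp [ 524.3 -105.   104.8] jaw -6.4 tip tilt xy [-0.034  0.048] F [-5.8  2.3 15.9] gap 17.9
```

```bash
python3 -c "
from h import *
s=env.observe();print(s['moment'],s['contact_force'])
b=shot('scene','sc10.png');a=shot('top','top10.png');cv2.imwrite('pics/m10.png',np.hstack([cv2.resize(b[170:290,270:390],None,fx=4,fy=4),cv2.resize(a[215:290,280:440][:,80-40:80+40],(480,450))[:0].reshape(0,480,3) if 0 else cv2.resize(a[200:280,320:400],(320,480))])[:,:,::-1])
"
```

```text
[ 0.7064854   2.06234271 -0.05341573] [-5.75934297  2.32916142 15.93421098]
```

View pics/m10.png

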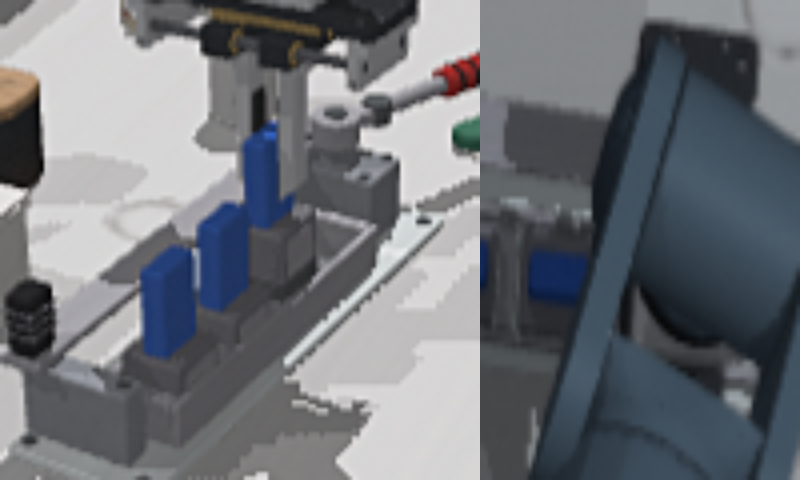

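jog_arm --deltas '[{"gripper":0.1,"tx":0.5,"ty":0,"tz":3,"turn":0},{"gripper":0.1,"tx":1.5,"ty":0.3,"tz":0,"turn":0},{"gripper":0.1,"tx":0,"ty":0,"tz":-3,"turn":0},{"gripper":0.1,"tx":-0.3,"ty":0,"tz":-3,"turn":0},{"gripper":0.1,"tx":-0.3,"ty":0,"tz":-3,"turn":0}]'

```text
time_s: 55.9
tcp_pos: [0.5269, -0.1053, 0.099]
orientation: [-0.027, 0.745, 0.666, 0.004]
contact_force: [0.2, -1.1, -2.9]
finger_gap: 0.189
```

```bash
python3 -c "
from h import *
state();print(env.observe()['moment'])"
```

```text
t 55.9 tcp [ 526.9 -105.3   99. ] jaw -6.4 tip tilt xy [-0.031  0.046] F [ 0.2 -1.1 -2.9] gap 17.8
[-0.18278815 -0.07775562  0.04912732]
```

Inside. Continue down.

jog_arm --deltas '[{"gripper":0.1,"tx":-0.6,"ty":0.2,"tz":-5,"turn":0},{"gripper":0.1,"tx":-0.5,"ty":0.2,"tz":-5,"turn":0},{"gripper":0.1,"tx":-0.5,"ty":0,"tz":-5,"turn":0},{"gripper":0.1,"tx":-0.5,"ty":0,"tz":-5,"turn":0},{"gripper":0.1,"tx":-0.3,"ty":0,"tz":-4,"turn":0}]'

```text
time_s: 56.4
tcp_pos: [0.5254, -0.1052, 0.0744]
orientation: [-0.027, 0.745, 0.666, 0.004]
contact_force: [-9.5, 3.0, 32.4]
finger_gap: 0.191
```

jog_arm --deltas '[{"gripper":0.1,"tx":-0.3,"ty":0,"tz":-3,"turn":0},{"gripper":0.1,"tx":-0.3,"ty":0,"tz":-2,"turn":0},{"gripper":0.1,"tx":0,"ty":0,"tz":-2,"turn":0},{"gripper":0.1,"tx":0,"ty":0,"tz":-1,"turn":0},{"gripper":0.1,"tx":0,"ty":0,"tz":0,"turn":0}]'

```text
time_s: 56.9
tcp_pos: [0.5256, -0.1052, 0.0747]
orientation: [-0.029, 0.745, 0.667, 0.003]
contact_force: [0.4, -0.4, -3.1]
finger_gap: 0.192
```

```bash
python3 -c "
from h import *
state();print(env.observe()['moment'])"
```

```text
t 56.9 tcp [ 525.6 -105.2   74.7] jaw -6.4 tip tilt xy [-0.034  0.047] F [ 0.4 -0.4 -3.1] gap 18.1
[-0.33691325 -0.40706417 -0.01635149]
```

jog_arm --deltas '[{"gripper":0.42,"tx":0,"ty":0,"tz":0,"turn":0},{"gripper":0.42,"tx":0,"ty":0,"tz":0,"turn":0},{"gripper":0.42,"tx":0,"ty":0,"tz":0,"turn":0},{"gripper":0.42,"tx":0,"ty":0,"tz":20,"turn":0},{"gripper":0.42,"tx":0,"ty":0,"tz":40,"turn":0}]' --force 12

```text
time_s: 57.4
tcp_pos: [0.5202, -0.1025, 0.1288]
orientation: [-0.036, 0.745, 0.666, 0.0]
contact_force: [0.7, -0.1, -0.7]
finger_gap: 0.419
```

jog_arm --deltas '[{"gripper":0.42,"tx":0,"ty":0,"tz":45,"turn":0},{"gripper":0.5,"tx":0,"ty":15,"tz":20,"turn":0},{"gripper":0.65,"tx":-2,"ty":30,"tz":0,"turn":0},{"gripper":0.65,"tx":-2,"ty":32,"tz":0,"turn":-8},{"gripper":0.65,"tx":-2,"ty":32,"tz":0,"turn":-8}]'

```text
time_s: 57.9
tcp_pos: [0.5173, 0.0058, 0.2027]
orientation: [-0.031, 0.835, 0.55, 0.008]
contact_force: [1.1, 0.2, 0.2]
finger_gap: 0.65
```

jog_arm --deltas '[{"gripper":0.65,"tx":-2,"ty":32,"tz":0,"turn":-8},{"gripper":0.65,"tx":-2,"ty":32,"tz":0,"turn":-8},{"gripper":0.65,"tx":-2,"ty":32,"tz":0,"turn":-8},{"gripper":0.65,"tx":-2,"ty":32,"tz":0,"turn":-8},{"gripper":0.65,"tx":-2,"ty":32,"tz":0,"turn":-8}]'

```text
time_s: 58.4
tcp_pos: [0.5059, 0.1721, 0.2026]
orientation: [-0.026, 0.976, 0.216, 0.019]
contact_force: [1.0, -0.0, 0.3]
finger_gap: 0.655
```

jog_arm --deltas '[{"gripper":0.65,"tx":-2,"ty":32,"tz":0,"turn":-8},{"gripper":0.65,"tx":-2,"ty":32,"tz":0,"turn":-2},{"gripper":0.65,"tx":-2,"ty":32,"tz":0,"turn":0},{"gripper":0.65,"tx":-2,"ty":30,"tz":0,"turn":0},{"gripper":0.65,"tx":0,"ty":10,"tz":0,"turn":0}]'

```text
time_s: 58.9
tcp_pos: [0.4953, 0.316, 0.2017]
orientation: [-0.025, 0.991, 0.127, 0.021]
contact_force: [0.7, -0.0, 0.3]
finger_gap: 0.65
```

```bash
python3 -c "
from h import *
blues('11.png');state()"
```

```text
top [307, 239, 15, 8, 96] [541.  20.]
top [331, 242, 15, 7, 91] [533. -40.]
top [357, 244, 14, 8, 91] [ 525. -102.]
scene [305, 211, 39, 49, 897] [537. -45.]
scene [252, 315, 15, 35, 391] [497. 346.]
t 59.0 tcp [495.6 314.6 201.6] jaw -75.5 tip tilt xy [0.034 0.054] F [ 0.  -0.7 -0.9] gap 61.2
```

jog_arm --deltas '[{"gripper":0.65,"tx":1,"ty":24,"tz":0,"turn":2.5},{"gripper":0.65,"tx":0,"ty":0,"tz":-30,"turn":0},{"gripper":0.65,"tx":0,"ty":0,"tz":-40,"turn":0},{"gripper":0.65,"tx":0,"ty":0,"tz":-30,"turn":0},{"gripper":0.65,"tx":0,"ty":0,"tz":-14,"turn":0}]'

```text
time_s: 59.5
tcp_pos: [0.5011, 0.3339, 0.0883]
orientation: [-0.025, 0.989, 0.146, 0.024]
contact_force: [0.0, -0.6, -1.1]
finger_gap: 0.65
```

```bash
python3 -c "
from h import *
state()"
```

```text
t 59.5 tcp [501.1 333.9  88.3] jaw -73.2 tip tilt xy [0.041 0.056] F [ 0.  -0.6 -1.1] gap 61.1
```

jog_arm --deltas '[{"gripper":0.65,"tx":-2,"ty":7,"tz":-5,"turn":0},{"gripper":0.65,"tx":0,"ty":0,"tz":-10,"turn":0},{"gripper":0.3,"tx":0,"ty":0,"tz":-4,"turn":0},{"gripper":0.3,"tx":0,"ty":0,"tz":-1,"turn":0},{"gripper":0.3,"tx":0,"ty":0,"tz":0,"turn":0}]'

```text
time_s: 60.0
tcp_pos: [0.501, 0.34, 0.0689]
orientation: [-0.025, 0.989, 0.145, 0.025]
contact_force: [-1.6, 1.4, 1.4]
finger_gap: 0.43
```

jog_arm --deltas '[{"gripper":0.3,"tx":0,"ty":0,"tz":0,"turn":0},{"gripper":0.3,"tx":0,"ty":0,"tz":0,"turn":0},{"gripper":0.3,"tx":0,"ty":0,"tz":0,"turn":0},{"gripper":0.3,"tx":0,"ty":0,"tz":0,"turn":0},{"gripper":0.3,"tx":0,"ty":0,"tz":0,"turn":0}]'

```text
time_s: 60.5
tcp_pos: [0.5008, 0.3398, 0.0692]
orientation: [-0.025, 0.989, 0.145, 0.025]
contact_force: [0.4, 1.5, -2.8]
finger_gap: 0.401
```

```bash
python3 -c "
from h import *
state()"
```

```text
t 60.5 tcp [500.8 339.8  69.2] jaw -73.3 tip tilt xy [0.043 0.056] F [ 0.4  1.5 -2.8] gap 37.7
```

jog_arm --deltas '[{"gripper":0.65,"tx":0,"ty":0,"tz":0,"turn":0},{"gripper":0.65,"tx":0,"ty":0,"tz":0,"turn":0},{"gripper":0.65,"tx":-2,"ty":0,"tz":0,"turn":5},{"gripper":0.65,"tx":0,"ty":0,"tz":0,"turn":8},{"gripper":0.65,"tx":0,"ty":0,"tz":0,"turn":8}]'

```text
time_s: 61.0
tcp_pos: [0.5004, 0.3407, 0.0716]
orientation: [-0.03, 0.943, 0.329, 0.022]
contact_force: [0.1, -0.0, -0.1]
finger_gap: 0.648
```

jog_arm --deltas '[{"gripper":0.65,"tx":0,"ty":0,"tz":0,"turn":8},{"gripper":0.65,"tx":0,"ty":0,"tz":0,"turn":8},{"gripper":0.65,"tx":0,"ty":0,"tz":0,"turn":8},{"gripper":0.65,"tx":0,"ty":0,"tz":0,"turn":8},{"gripper":0.65,"tx":0,"ty":0,"tz":0,"turn":8}]'

```text
time_s: 61.5
tcp_pos: [0.5027, 0.3412, 0.0743]
orientation: [-0.036, 0.764, 0.644, 0.013]
contact_force: [0.5, -0.6, -0.0]
finger_gap: 0.649
```

jog_arm --deltas '[{"gripper":0.65,"tx":0,"ty":0,"tz":0,"turn":8},{"gripper":0.65,"tx":0,"ty":0,"tz":0,"turn":8},{"gripper":0.65,"tx":0,"ty":0,"tz":0,"turn":8},{"gripper":0.65,"tx":0,"ty":0,"tz":0,"turn":1},{"gripper":0.65,"tx":-1,"ty":0,"tz":0,"turn":0}]'

```text
time_s: 62.0
tcp_pos: [0.5043, 0.3417, 0.0767]
orientation: [-0.036, 0.6, 0.799, 0.007]
contact_force: [-0.5, 0.5, -0.2]
finger_gap: 0.65
```

jog_arm --deltas '[{"gripper":0.65,"tx":-1.5,"ty":-0.5,"tz":-5,"turn":0},{"gripper":0.4,"tx":-1,"ty":-0.5,"tz":-2,"turn":0},{"gripper":0.4,"tx":0,"ty":0,"tz":-1,"turn":0},{"gripper":0.4,"tx":0,"ty":0,"tz":0,"turn":0},{"gripper":0.4,"tx":0,"ty":0,"tz":0,"turn":0}]' --force 40

```text
time_s: 62.5
tcp_pos: [0.5011, 0.3405, 0.0679]
orientation: [-0.036, 0.602, 0.797, 0.007]
contact_force: [0.3, 0.6, 0.8]
finger_gap: 0.407
```

```bash
python3 -c "
from h import *
state()"
```

```text
t 62.5 tcp [501.1 340.5  67.9] jaw 15.9 tip tilt xy [-0.05   0.055] F [0.3 0.6 0.8] gap 38.2
```

jog_arm --deltas '[{"gripper":0.3,"tx":0,"ty":-1,"tz":0,"turn":0.8},{"gripper":0.25,"tx":0,"ty":0,"tz":-1,"turn":0},{"gripper":0.1,"tx":0,"ty":0,"tz":0,"turn":0},{"gripper":0.1,"tx":0,"ty":0,"tz":0,"turn":0},{"gripper":0.1,"tx":0,"ty":0,"tz":0,"turn":0}]'

```text
time_s: 63.0
tcp_pos: [0.501, 0.3394, 0.067]
orientation: [-0.036, 0.596, 0.802, 0.007]
contact_force: [-0.2, 0.6, 0.3]
finger_gap: 0.187
```

jog_arm --deltas '[{"gripper":0.1,"tx":0,"ty":0,"tz":0,"turn":0},{"gripper":0.1,"tx":0,"ty":0,"tz":0,"turn":0},{"gripper":0.1,"tx":0,"ty":0,"tz":0,"turn":0},{"gripper":0.1,"tx":0,"ty":0,"tz":0,"turn":0},{"gripper":0.1,"tx":0,"ty":0,"tz":0,"turn":0}]'

```text
time_s: 63.5
tcp_pos: [0.501, 0.3394, 0.0669]
orientation: [-0.036, 0.596, 0.802, 0.007]
contact_force: [-0.0, 0.3, 0.0]
finger_gap: 0.191
```

```bash
python3 -c "
from h import *
state()"
```

```text
t 63.5 tcp [501.  339.4  66.9] jaw 16.7 tip tilt xy [-0.051  0.054] F [-0.   0.3  0. ] gap 18.0
```

jog_arm --deltas '[{"gripper":0.1,"tx":0,"ty":0,"tz":15,"turn":0},{"gripper":0.1,"tx":0,"ty":0,"tz":35,"turn":0},{"gripper":0.1,"tx":0,"ty":0,"tz":35,"turn":0},{"gripper":0.1,"tx":0,"ty":0,"tz":40,"turn":0},{"gripper":0.1,"tx":0,"ty":-12,"tz":22,"turn":-4}]'

```text
time_s: 64.0
tcp_pos: [0.4955, 0.3257, 0.2152]
orientation: [-0.04, 0.624, 0.78, 0.003]
contact_force: [0.5, -0.4, -2.9]
finger_gap: 0.19
```

jog_arm --deltas '[{"gripper":0.1,"tx":1,"ty":-25,"tz":0,"turn":-7},{"gripper":0.1,"tx":1,"ty":-32,"tz":0,"turn":-7},{"gripper":0.1,"tx":1,"ty":-32,"tz":0,"turn":-5},{"gripper":0.1,"tx":1,"ty":-32,"tz":0,"turn":0},{"gripper":0.1,"tx":1,"ty":-32,"tz":0,"turn":0}]'

```text
time_s: 64.5
tcp_pos: [0.5017, 0.1708, 0.2254]
orientation: [-0.035, 0.747, 0.663, 0.015]
contact_force: [0.6, 0.6, -2.6]
finger_gap: 0.191
```

jog_arm --deltas '[{"gripper":0.1,"tx":1,"ty":-32,"tz":0,"turn":0},{"gripper":0.1,"tx":1,"ty":-32,"tz":0,"turn":0},{"gripper":0.1,"tx":1,"ty":-32,"tz":0,"turn":0},{"gripper":0.1,"tx":1,"ty":-32,"tz":0,"turn":0},{"gripper":0.1,"tx":1,"ty":-32,"tz":0,"turn":0}]'

```text
time_s: 65.0
tcp_pos: [0.5049, 0.0044, 0.2289]
orientation: [-0.033, 0.747, 0.663, 0.016]
contact_force: [0.1, 0.2, -3.1]
finger_gap: 0.188
```

jog_arm --deltas '[{"gripper":0.1,"tx":1,"ty":-32,"tz":0,"turn":0},{"gripper":0.1,"tx":1,"ty":-32,"tz":0,"turn":0},{"gripper":0.1,"tx":1,"ty":-32,"tz":0,"turn":0},{"gripper":0.1,"tx":1,"ty":-25,"tz":0,"turn":0},{"gripper":0.1,"tx":0,"ty":0,"tz":0,"turn":0}]'

```text
time_s: 65.5
tcp_pos: [0.5073, -0.1247, 0.2324]
orientation: [-0.032, 0.749, 0.662, 0.016]
contact_force: [0.8, 0.6, -2.5]
finger_gap: 0.197
```

```bash
python3 -c "
from h import *
state()"
```

```text
t 65.5 tcp [ 507.3 -124.7  232.4] jaw -7.1 tip tilt xy [-0.018  0.069] F [ 0.8  0.6 -2.5] gap 18.5
```

jog_arm --deltas '[{"gripper":0.1,"tx":5,"ty":-22,"tz":0,"turn":0},{"gripper":0.1,"tx":4,"ty":-17,"tz":0,"turn":0},{"gripper":0.1,"tx":0,"ty":-2,"tz":-25,"turn":0},{"gripper":0.1,"tx":0,"ty":-1,"tz":-35,"turn":0},{"gripper":0.1,"tx":0,"ty":-1,"tz":-30,"turn":0}]'

```text
time_s: 66.0
tcp_pos: [0.5202, -0.1698, 0.1479]
orientation: [-0.026, 0.749, 0.662, 0.019]
contact_force: [-0.4, 0.7, -2.9]
finger_gap: 0.193
```

jog_arm --deltas '[{"gripper":0.1,"tx":0,"ty":-1,"tz":-10,"turn":0},{"gripper":0.1,"tx":0,"ty":0,"tz":-5,"turn":0},{"gripper":0.1,"tx":0,"ty":0,"tz":0,"turn":0},{"gripper":0.1,"tx":0,"ty":0,"tz":0,"turn":0},{"gripper":0.1,"tx":0,"ty":0,"tz":0,"turn":0}]'

```text
time_s: 66.5
tcp_pos: [0.5198, -0.169, 0.1322]
orientation: [-0.028, 0.748, 0.663, 0.019]
contact_force: [0.4, -0.6, -1.7]
finger_gap: 0.19
```

```bash
python3 -c "
from h import *
state()"
```

```text
t 66.5 tcp [ 519.8 -169.   132.2] jaw -7.0 tip tilt xy [-0.008  0.066] F [ 0.4 -0.6 -1.7] gap 17.8
```

jog_arm --deltas '[{"gripper":0.1,"tx":-2,"ty":2.5,"tz":-8,"turn":0},{"gripper":0.1,"tx":-0.5,"ty":0,"tz":-8,"turn":0},{"gripper":0.1,"tx":-0.5,"ty":0,"tz":-5,"turn":0},{"gripper":0.1,"tx":0,"ty":0,"tz":-1,"turn":0},{"gripper":0.1,"tx":0,"ty":0,"tz":0,"turn":0}]'

```text
time_s: 67.0
tcp_pos: [0.5177, -0.1668, 0.1104]
orientation: [-0.026, 0.748, 0.663, 0.02]
contact_force: [-0.6, -0.8, -2.1]
finger_gap: 0.188
```

```bash
python3 -c "
from h import *
state()"
```

```text
t 67.0 tcp [ 517.7 -166.8  110.4] jaw -6.9 tip tilt xy [-0.005  0.065] F [-0.6 -0.8 -2.1] gap 17.7
```

jog_arm --deltas '[{"gripper":0.1,"tx":-0.2,"ty":0.5,"tz":-3,"turn":0},{"gripper":0.1,"tx":-0.4,"ty":0,"tz":-3,"turn":0},{"gripper":0.1,"tx":-0.4,"ty":0,"tz":-3,"turn":0},{"gripper":0.1,"tx":-0.4,"ty":0,"tz":-3,"turn":0},{"gripper":0.1,"tx":-0.4,"ty":0,"tz":-3,"turn":0}]'

```text
time_s: 67.5
tcp_pos: [0.5162, -0.1666, 0.0948]
orientation: [-0.025, 0.748, 0.663, 0.02]
contact_force: [-0.6, -1.1, -2.9]
finger_gap: 0.191
```

```bash
python3 -c "
from h import *
state();print(env.observe()['moment'])"
```

```text
t 67.5 tcp [ 516.2 -166.6   94.8] jaw -6.9 tip tilt xy [-0.004  0.064] F [-0.6 -1.1 -2.9] gap 18.0
[-0.1483001  -0.13863845 -0.03540354]
```

Went straight in. Lower fully.

jog_arm --deltas '[{"gripper":0.1,"tx":0.2,"ty":0,"tz":-5,"turn":0},{"gripper":0.1,"tx":-0.3,"ty":0,"tz":-5,"turn":0},{"gripper":0.1,"tx":-0.3,"ty":0,"tz":-5,"turn":0},{"gripper":0.1,"tx":-0.3,"ty":0,"tz":-4,"turn":0},{"gripper":0.1,"tx":-0.3,"ty":0,"tz":-3,"turn":0}]'

```text
time_s: 68.0
tcp_pos: [0.5161, -0.1671, 0.0744]
orientation: [-0.025, 0.748, 0.663, 0.02]
contact_force: [-12.0, 5.0, 34.4]
finger_gap: 0.19
```

jog_arm --deltas '[{"gripper":0.1,"tx":-0.3,"ty":0,"tz":-2,"turn":0},{"gripper":0.1,"tx":0,"ty":0,"tz":-2,"turn":0},{"gripper":0.1,"tx":0,"ty":0,"tz":0,"turn":0},{"gripper":0.1,"tx":0,"ty":0,"tz":0,"turn":0},{"gripper":0.1,"tx":0,"ty":0,"tz":0,"turn":0}]'

```text
time_s: 68.5
tcp_pos: [0.5164, -0.1672, 0.0746]
orientation: [-0.026, 0.748, 0.663, 0.02]
contact_force: [0.0, -0.2, -2.9]
finger_gap: 0.193
```

```bash
python3 -c "
from h import *
state();print(env.observe()['moment'])"
```

```text
t 68.5 tcp [ 516.4 -167.2   74.6] jaw -6.9 tip tilt xy [-0.005  0.066] F [ 0.  -0.2 -2.9] gap 18.1
[-0.15060735 -0.06172403 -0.04559547]
```

jog_arm --deltas '[{"gripper":0.42,"tx":0,"ty":0,"tz":0,"turn":0},{"gripper":0.42,"tx":0,"ty":0,"tz":0,"turn":0},{"gripper":0.42,"tx":0,"ty":0,"tz":0,"turn":0},{"gripper":0.42,"tx":0,"ty":0,"tz":20,"turn":0},{"gripper":0.42,"tx":0,"ty":0,"tz":40,"turn":0}]'

```text
time_s: 69.0
tcp_pos: [0.5132, -0.1654, 0.1305]
orientation: [-0.032, 0.748, 0.663, 0.018]
contact_force: [0.4, 0.8, -0.7]
finger_gap: 0.421
```

jog_arm --deltas '[{"gripper":0.42,"tx":0,"ty":0,"tz":40,"turn":0},{"gripper":0.55,"tx":0,"ty":15,"tz":25,"turn":0},{"gripper":0.55,"tx":0,"ty":35,"tz":0,"turn":0},{"gripper":0.55,"tx":0,"ty":40,"tz":0,"turn":0},{"gripper":0.55,"tx":0,"ty":40,"tz":0,"turn":0}]'

```text
time_s: 69.5
tcp_pos: [0.5173, -0.0378, 0.2069]
orientation: [-0.024, 0.751, 0.66, 0.021]
contact_force: [0.7, -0.4, 0.5]
finger_gap: 0.549
```

jog_arm --deltas '[{"gripper":0.55,"tx":0,"ty":40,"tz":0,"turn":0},{"gripper":0.55,"tx":0,"ty":40,"tz":0,"turn":0},{"gripper":0.55,"tx":0,"ty":40,"tz":0,"turn":0},{"gripper":0.55,"tx":0,"ty":40,"tz":0,"turn":0},{"gripper":0.55,"tx":0,"ty":20,"tz":0,"turn":0}]'

```text
time_s: 70.0
tcp_pos: [0.5171, 0.1511, 0.2095]
orientation: [-0.022, 0.75, 0.66, 0.024]
contact_force: [-0.1, -1.3, 0.5]
finger_gap: 0.552
```

```bash
python3 -c "
from h import *
blues();a=shot('top','top12.png');b=shot('scene','sc12.png')
cv2.imwrite('pics/m12.png',np.vstack([cv2.resize(a[205:285,265:465],None,fx=4,fy=4,interpolation=cv2.INTER_CUBIC)[:270],cv2.resize(b[170:290,260:500],(800,330)) [:,:]])[:,:,::-1]);state()"
```

```text
top [307, 239, 15, 8, 96] [541.  20.]
top [331, 242, 15, 7, 92] [533. -40.]
top [357, 244, 14, 8, 92] [ 525. -102.]
top [382, 247, 15, 8, 96] [ 518. -165.]
scene [305, 201, 50, 59, 1143] [534. -72.]
t 70.2 tcp [517.4 148.2 209.1] jaw -7.4 tip tilt xy [0.006 0.063] F [0.1 0.  0.3] gap 51.6
```

View pics/m12.png

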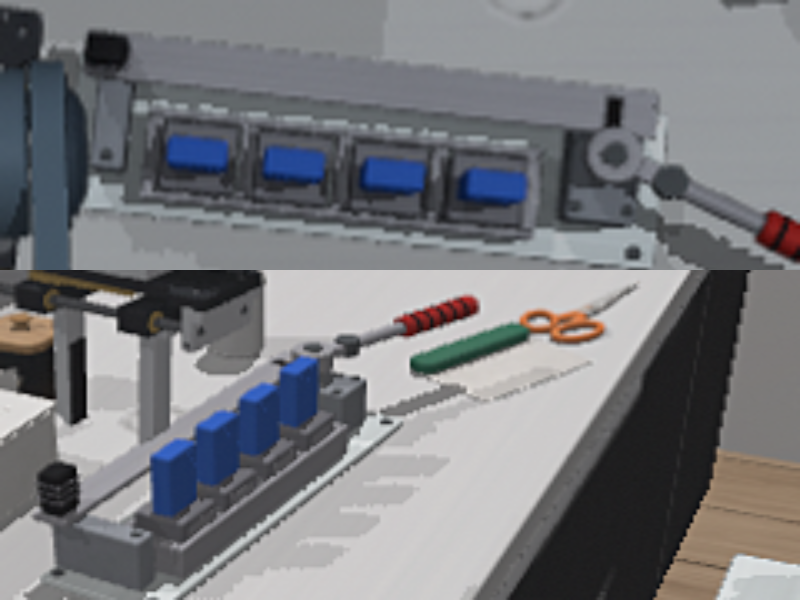

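jog_arm --deltas '[{"gripper":0.55,"tx":20,"ty":-15,"tz":0,"turn":0.5},{"gripper":0.55,"tx":28,"ty":-22,"tz":0,"turn":0},{"gripper":0.55,"tx":24,"ty":-20,"tz":-10,"turn":0},{"gripper":0.55,"tx":10,"ty":-8,"tz":-10,"turn":0},{"gripper":0.55,"tx":0,"ty":0,"tz":-10,"turn":0}]'

```text
time_s: 70.7
tcp_pos: [0.6038, 0.0735, 0.1806]
orientation: [-0.02, 0.75, 0.66, 0.025]
contact_force: [0.2, 0.8, -0.4]
finger_gap: 0.55
```

jog_arm --deltas '[{"gripper":0.55,"tx":0,"ty":0,"tz":0,"turn":0},{"gripper":0.55,"tx":0,"ty":0,"tz":0,"turn":0},{"gripper":0.55,"tx":0,"ty":0,"tz":0,"turn":0},{"gripper":0.55,"tx":0,"ty":0,"tz":0,"turn":0},{"gripper":0.55,"tx":0,"ty":0,"tz":0,"turn":0}]'

```text
time_s: 71.2
tcp_pos: [0.6013, 0.0729, 0.1798]
orientation: [-0.021, 0.751, 0.66, 0.024]
contact_force: [0.4, 0.8, -0.1]
finger_gap: 0.552
```

jog_arm --deltas '[{"gripper":0.55,"tx":3,"ty":5,"tz":-25,"turn":0.5},{"gripper":0.55,"tx":0,"ty":0,"tz":-30,"turn":0},{"gripper":0.55,"tx":0,"ty":0,"tz":-22,"turn":0},{"gripper":0.55,"tx":0,"ty":0,"tz":-10,"turn":0},{"gripper":0.1,"tx":0,"ty":0,"tz":-2,"turn":0}]'

```text
time_s: 71.7
tcp_pos: [0.6062, 0.0798, 0.0926]
orientation: [-0.018, 0.747, 0.664, 0.027]
contact_force: [-0.3, 0.2, 0.7]
finger_gap: 0.496
```

jog_arm --deltas '[{"gripper":0.1,"tx":0,"ty":0,"tz":0,"turn":0},{"gripper":0.1,"tx":0,"ty":0,"tz":0,"turn":0},{"gripper":0.1,"tx":0,"ty":0,"tz":0,"turn":0},{"gripper":0.1,"tx":0,"ty":0,"tz":0,"turn":0},{"gripper":0.1,"tx":0,"ty":0,"tz":0,"turn":0}]'

```text
time_s: 72.2
tcp_pos: [0.6057, 0.0802, 0.0951]
orientation: [-0.018, 0.747, 0.664, 0.026]
contact_force: [2.9, -1.0, -5.2]
finger_gap: 0.209
```

jog_arm --deltas '[{"gripper":0.1,"tx":-6,"ty":0.7,"tz":0,"turn":0},{"gripper":0.1,"tx":-7,"ty":0.9,"tz":0,"turn":0},{"gripper":0.1,"tx":-7,"ty":0.9,"tz":0,"turn":0},{"gripper":0.1,"tx":-6,"ty":0.7,"tz":0,"turn":0},{"gripper":0.1,"tx":-4,"ty":0.5,"tz":0,"turn":0}]'

```text
time_s: 72.7
tcp_pos: [0.5759, 0.0839, 0.0952]
orientation: [-0.016, 0.747, 0.664, 0.029]
contact_force: [18.5, 0.5, -17.1]
finger_gap: 0.206
```

```bash
python3 -c "
from h import *
state()"
```

```text
t 72.7 tcp [575.9  83.9  95.2] jaw -6.7 tip tilt xy [0.023 0.062] F [ 18.5   0.5 -17.1] gap 19.4
```

jog_arm --deltas '[{"gripper":0.1,"tx":-1,"ty":0,"tz":0,"turn":0},{"gripper":0.55,"tx":0,"ty":0,"tz":0,"turn":0},{"gripper":0.55,"tx":0,"ty":0,"tz":0,"turn":0},{"gripper":0.55,"tx":0,"ty":0,"tz":0,"turn":0},{"gripper":0.55,"tx":0,"ty":0,"tz":30,"turn":0}]'

```text
time_s: 73.2
tcp_pos: [0.573, 0.0839, 0.1237]
orientation: [-0.016, 0.747, 0.664, 0.028]
contact_force: [-0.1, -0.4, -0.4]
finger_gap: 0.511
```

jog_arm --deltas '[{"gripper":0.3,"tx":0,"ty":0,"tz":45,"turn":0},{"gripper":0,"tx":0,"ty":0,"tz":40,"turn":0},{"gripper":0,"tx":-3,"ty":-20,"tz":10,"turn":0},{"gripper":0,"tx":-6,"ty":-40,"tz":0,"turn":0},{"gripper":0,"tx":-6,"ty":-40,"tz":0,"turn":0}]'

```text
time_s: 73.7
tcp_pos: [0.5593, -0.0151, 0.2301]
orientation: [-0.012, 0.744, 0.668, 0.032]
contact_force: [-0.1, -0.7, -0.1]
finger_gap: 0.161
```

jog_arm --deltas '[{"gripper":0,"tx":-6,"ty":-40,"tz":0,"turn":0},{"gripper":0,"tx":-6,"ty":-40,"tz":0,"turn":0},{"gripper":0,"tx":-6,"ty":-40,"tz":0,"turn":0},{"gripper":0,"tx":-6,"ty":-40,"tz":0,"turn":0},{"gripper":0,"tx":-6,"ty":-40,"tz":0,"turn":0}]'

```text
time_s: 74.2
tcp_pos: [0.5275, -0.2224, 0.2343]
orientation: [-0.009, 0.743, 0.669, 0.033]
contact_force: [0.2, -0.2, -0.5]
finger_gap: 0.005
```

jog_arm --deltas '[{"gripper":0,"tx":-6,"ty":-40,"tz":0,"turn":0},{"gripper":0,"tx":-6,"ty":-40,"tz":0,"turn":0},{"gripper":0,"tx":-5,"ty":-40,"tz":0,"turn":0},{"gripper":0,"tx":0,"ty":-10,"tz":0,"turn":0},{"gripper":0,"tx":0,"ty":0,"tz":0,"turn":0}]'

```text
time_s: 74.7
tcp_pos: [0.5074, -0.3621, 0.2366]
orientation: [-0.008, 0.745, 0.667, 0.032]
contact_force: [0.2, 0.8, -0.1]
finger_gap: 0.009
```

```bash
python3 -c "
from h import *
a=shot('top','top13.png');b=shot('scene','sc13.png')
cv2.imwrite('pics/m13.png',np.vstack([cv2.resize(a[205:285,265:465],None,fx=4,fy=4,interpolation=cv2.INTER_CUBIC)[:270],cv2.resize(b[170:290,260:500],(800,330)) [:,:]])[:,:,::-1]);state()"
```

```text
t 74.8 tcp [ 507.9 -360.3  236.5] jaw -6.2 tip tilt xy [0.038 0.055] F [ 0.1  0.3 -0.2] gap 0.6
```

View pics/m13.png

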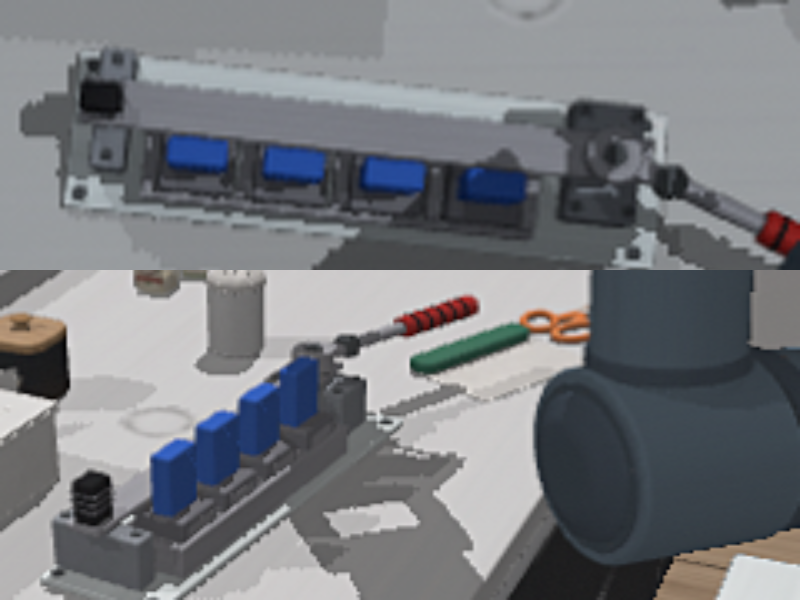

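jog_arm --deltas '[{"gripper":0,"tx":-1,"ty":-16,"tz":0,"turn":0},{"gripper":0,"tx":0,"ty":-14,"tz":-15,"turn":0},{"gripper":0,"tx":0,"ty":0,"tz":-35,"turn":0},{"gripper":0,"tx":0,"ty":0,"tz":-35,"turn":0},{"gripper":0,"tx":0,"ty":0,"tz":-10,"turn":0}]'

```text
time_s: 75.3
tcp_pos: [0.5091, -0.3906, 0.1396]
orientation: [-0.005, 0.742, 0.67, 0.032]
contact_force: [-0.2, -0.3, -0.6]
finger_gap: 0.007
```

```bash
python3 -c "
from h import *
state()"
```

```text
t 75.3 tcp [ 509.1 -390.6  139.6] jaw -5.8 tip tilt xy [0.041 0.051] F [-0.2 -0.3 -0.6] gap 0.7
```

jog_arm --deltas '[{"gripper":0,"tx":-1,"ty":0,"tz":-25,"turn":0},{"gripper":0,"tx":0,"ty":0,"tz":-25,"turn":0},{"gripper":0,"tx":0,"ty":0,"tz":-12,"turn":0},{"gripper":0,"tx":0,"ty":0,"tz":-4,"turn":0},{"gripper":0,"tx":0,"ty":0,"tz":-2,"turn":0}]'

```text
time_s: 75.8
tcp_pos: [0.5087, -0.3908, 0.0684]
orientation: [-0.005, 0.741, 0.671, 0.032]
contact_force: [0.7, 0.4, -0.2]
finger_gap: 0.004
```

jog_arm --deltas '[{"gripper":0,"tx":-7,"ty":2.5,"tz":0,"turn":0},{"gripper":0,"tx":-7,"ty":3,"tz":0,"turn":0},{"gripper":0,"tx":-8,"ty":4,"tz":0,"turn":0},{"gripper":0,"tx":-8,"ty":4,"tz":0,"turn":0},{"gripper":0,"tx":-8,"ty":4,"tz":0,"turn":0}]'

```text
time_s: 76.3
tcp_pos: [0.4705, -0.3744, 0.073]
orientation: [-0.001, 0.741, 0.671, 0.032]
contact_force: [1.2, -0.1, -0.6]
finger_gap: 0.001
```

```bash
python3 -c "
from h import *
state()"
```

```text
t 76.3 tcp [ 470.5 -374.4   73. ] jaw -5.7 tip tilt xy [0.047 0.045] F [ 1.2 -0.1 -0.6] gap 0.1
```

jog_arm --deltas '[{"gripper":0,"tx":-8,"ty":4,"tz":-0.5,"turn":0},{"gripper":0,"tx":-8,"ty":5,"tz":-0.5,"turn":0},{"gripper":0,"tx":-7,"ty":6,"tz":-0.5,"turn":0},{"gripper":0,"tx":-7,"ty":6,"tz":-0.5,"turn":0},{"gripper":0,"tx":-6,"ty":6,"tz":-0.5,"turn":0}]'

```text
time_s: 76.8
tcp_pos: [0.4315, -0.3456, 0.0717]
orientation: [0.0, 0.741, 0.671, 0.033]
contact_force: [2.1, 0.2, 0.6]
finger_gap: 0.006
```

jog_arm --deltas '[{"gripper":0,"tx":-6,"ty":6,"tz":-0.5,"turn":0},{"gripper":0,"tx":-5,"ty":6,"tz":-0.5,"turn":0},{"gripper":0,"tx":-5,"ty":6,"tz":-0.5,"turn":0},{"gripper":0,"tx":-5,"ty":6,"tz":-0.5,"turn":0},{"gripper":0,"tx":-5,"ty":6,"tz":-0.5,"turn":0}]'

```text
time_s: 77.3
tcp_pos: [0.4081, -0.3176, 0.0717]
orientation: [0.01, 0.742, 0.67, 0.033]
contact_force: [8.6, -5.5, -3.4]
finger_gap: 0.005
```

```bash
python3 -c "
from h import *
state()"
```

```text
t 77.3 tcp [ 408.1 -317.6   71.7] jaw -5.8 tip tilt xy [0.062 0.03 ] F [ 8.6 -5.5 -3.4] gap 0.4
```

jog_arm --deltas '[{"gripper":0,"tx":-3,"ty":6,"tz":0,"turn":0},{"gripper":0,"tx":-3,"ty":6,"tz":0,"turn":0},{"gripper":0,"tx":-3,"ty":7,"tz":0,"turn":0},{"gripper":0,"tx":-2,"ty":7,"tz":0,"turn":0},{"gripper":0,"tx":0,"ty":0,"tz":0,"turn":0}]'

```text
time_s: 77.8
tcp_pos: [0.4006, -0.3014, 0.0739]
orientation: [0.027, 0.741, 0.67, 0.028]
contact_force: [3.6, -8.7, -5.7]
finger_gap: 0.002
```

```bash
python3 -c "
from h import *
state()"
```

```text
t 77.8 tcp [ 400.6 -301.4   73.9] jaw -5.8 tip tilt xy [ 0.078 -0.002] F [ 3.6 -8.7 -5.7] gap 0.2
```

jog_arm --deltas '[{"gripper":0,"tx":-2,"ty":7,"tz":0,"turn":0},{"gripper":0,"tx":-2,"ty":7,"tz":0,"turn":0},{"gripper":0,"tx":-1,"ty":4,"tz":0,"turn":0},{"gripper":0,"tx":0,"ty":0,"tz":0,"turn":0},{"gripper":0,"tx":0,"ty":0,"tz":0,"turn":0}]'

```text
time_s: 78.3
tcp_pos: [0.398, -0.2948, 0.0757]
orientation: [0.044, 0.74, 0.67, 0.021]
contact_force: [3.9, -9.7, -6.5]
finger_gap: 0.002
```

```bash
python3 -c "
from h import *
a=shot('top','top14.png');b=shot('scene','sc14.png')
cv2.imwrite('pics/m14.png',np.hstack([cv2.resize(a[215:315,380:500],(400,333)),cv2.resize(b[150:250,320:440],(400,333))])[:,:,::-1]);state()"
```

```text
t 78.4 tcp [ 398.  -294.9   75.7] jaw -5.7 tip tilt xy [ 0.091 -0.037] F [ 4.1 -9.  -7. ] gap 0.8
```

View pics/m14.png

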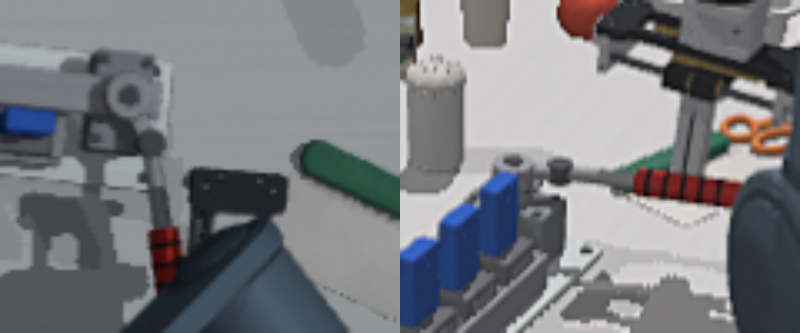

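jog_arm --deltas '[{"gripper":0,"tx":2,"ty":-7,"tz":0,"turn":0},{"gripper":0,"tx":3,"ty":-9,"tz":0,"turn":0},{"gripper":0,"tx":4,"ty":-10,"tz":0,"turn":0},{"gripper":0,"tx":5,"ty":-12,"tz":0,"turn":0},{"gripper":0,"tx":8,"ty":-12,"tz":0,"turn":0}]'

```text
time_s: 78.9
tcp_pos: [0.4211, -0.3505, 0.0762]
orientation: [0.052, 0.74, 0.67, 0.019]
contact_force: [-1.3, -0.2, 1.0]
finger_gap: 0.007
```

jog_arm --deltas '[{"gripper":0,"tx":8,"ty":-12,"tz":0,"turn":0},{"gripper":0,"tx":8,"ty":-12,"tz":0,"turn":0},{"gripper":0,"tx":3,"ty":-6,"tz":10,"turn":0},{"gripper":0,"tx":0,"ty":0,"tz":35,"turn":0},{"gripper":0,"tx":0,"ty":0,"tz":40,"turn":0}]'

```text
time_s: 79.4
tcp_pos: [0.4356, -0.3764, 0.1556]
orientation: [0.041, 0.74, 0.671, 0.019]
contact_force: [0.1, -0.8, -0.2]
finger_gap: -0.001
```

jog_arm --deltas '[{"gripper":0,"tx":0,"ty":-5,"tz":35,"turn":0},{"gripper":0,"tx":-15,"ty":-30,"tz":15,"turn":0},{"gripper":0,"tx":-25,"ty":-40,"tz":0,"turn":0},{"gripper":0,"tx":-25,"ty":-40,"tz":0,"turn":0},{"gripper":0,"tx":-25,"ty":-40,"tz":0,"turn":0}]'

```text
time_s: 79.9
tcp_pos: [0.3462, -0.5317, 0.2191]
orientation: [0.045, 0.736, 0.675, 0.018]
contact_force: [0.8, 0.2, -0.4]
finger_gap: 0.004
```

jog_arm --deltas '[{"gripper":0,"tx":-20,"ty":-30,"tz":0,"turn":0},{"gripper":0,"tx":-10,"ty":-10,"tz":0,"turn":0},{"gripper":0,"tx":0,"ty":0,"tz":0,"turn":0},{"gripper":0,"tx":0,"ty":0,"tz":0,"turn":0},{"gripper":0,"tx":0,"ty":0,"tz":0,"turn":0}]'

```text
time_s: 80.4
tcp_pos: [0.3119, -0.5732, 0.2204]
orientation: [0.044, 0.738, 0.674, 0.019]
contact_force: [0.1, -0.4, 0.5]
finger_gap: 0.005
```

```bash
python3 -c "
from h import *
a=shot('top','top15.png');b=shot('scene','sc15.png')
cv2.imwrite('pics/m15.png',cv2.resize(a[215:315,370:520],(750,500))[:,:,::-1]);cv2.imwrite('pics/m16.png',np.vstack([cv2.resize(a[170:310,100:460],(720,280)),cv2.resize(b[170:420,90:490],(720,310))])[:,:,::-1]);state()"
```

```text
t 80.5 tcp [ 312.1 -573.2  220.5] jaw -5.2 tip tilt xy [ 0.087 -0.04 ] F [-1.2  0.1 -0.1] gap 0.2
```

View pics/m15.png

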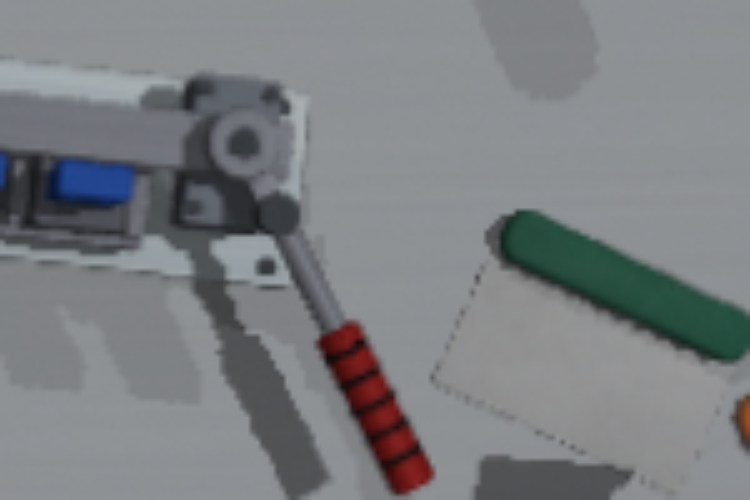

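View pics/m16.png

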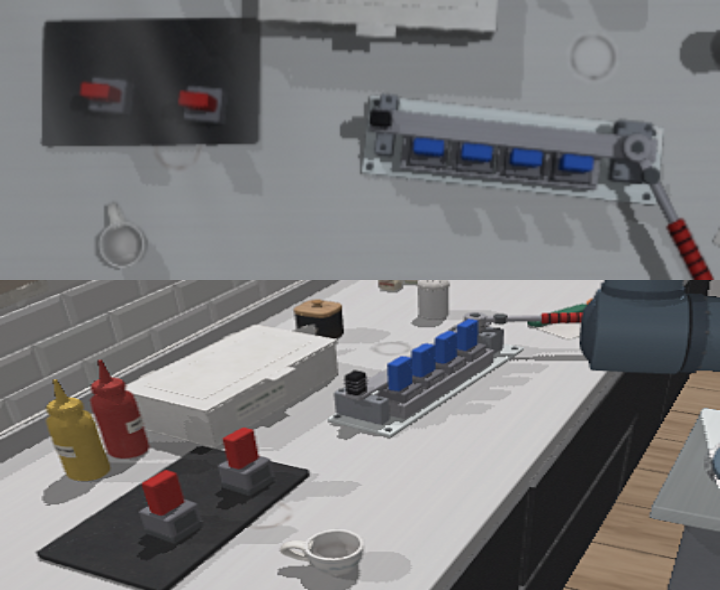

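```bash
python3 -c "
from h import *
state();print(env.job_done())"
```

```text
t 80.5 tcp [ 312.1 -573.2  220.5] jaw -5.2 tip tilt xy [ 0.087 -0.04 ] F [-1.2  0.1 -0.1] gap 0.2
the job is handed in; nothing more can be done
None
```

I changed all the cartridges and handed the job in at about 80 s of the 210 s allowed. The interface gives no verdict; what follows comes from my last pictures and readings.

- **Keeper:** I pulled it back until it hit its stop. I later pushed it back 30 mm to the closed stop, and the picture shows the knob where it was at the start.
- **Worn cartridges:** there were two, in bays 0 and 2. Both stand upright on the tray.
- **Fresh cartridges:** there were four, one in each bay. At placing, each sat within about 0.5 mm of the height expected for fully down. They look upright and level with each other.
- **Wrench:** I swung it clockwise until it resisted with about 9–10 N and kinked. The kink measured roughly 0.35 rad in the picture. After I backed off, the handle was straight again and the bolt read about 0.99 rad.
- **Bystanders:** the mug stands where it was in the last pictures. The scraper and dredger also look undisturbed, but I judged them by eye, not by measuring.

- **Rim contacts:** two insertions first touched a bay rim with 10–16 N. A shift of 1–2 mm in x seated them.
- **Tool tilt:** the tool drifted up to about 0.12 rad off vertical. I corrected it twice by pulling on the knob against its stop. It ended near 0.1 rad, with the arm clear of everything.
- **Disagreements:** a direct look at the bolt during the trip suggested about 0.93 rad. It was a rougher measurement than the final 0.99. The base plate is also not centred on the row of bays, so I took the bay positions from the bay walls and red necks instead.

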